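# Fish a freezer pack out of the gap between two storage units

## Robot

A 7-joint arm with a two-finger parallel gripper is mounted at the origin on the work surface. World frame = base frame: x ahead of the robot, y to its left, z up, the work surface at z = 0. Lengths are in m, angles in rad, forces in N, time in s.
With the tool pointing down it reaches from about 0.425 to 0.875 m from the base axis. Payload 4.7 kg.
Tool frame: the origin (TCP) lies at the very end of the fingers, on their centre line; the grasp point (between the pads) lies behind it (ctrl.tcp_to_grasp is the y of the grasp point in the tool frame, in m); y points along the fingers, x is the direction in which the jaws open and shut, and the axes are right-handed (so a half turn about y gives the same grasp; the last joint's range is limited). The gripper opens to 87 mm and grips with 3 to 60 N. Pads are 19 mm wide; open, the fingers measure 117 mm over their backs; the gripper's body (75 mm by 190 mm) begins 51 mm behind the grasp point.
Start: joints at [-1.103, 0.321, -0.07, 1.45, 0.023, 1.371, -0.057], TCP at [0.285, 0.584, 0.19] pointing down, gripper open.
Joint ranges: [-2.86, 2.86], [-0.3, 2.09], [-1.38, 1.24], [0.06, 2.45], [-1.56, 4.7], [0.09, 2.05], [-2.69, 2.69]. Speed limits (rad/s): [2.57, 2.57, 3.14, 3.14, 3.14, 3.14, 3.14].

## Interface

Orientations are given as a rotation vector (axis times angle).
In Python, from bench import ctrl, get_image, workorder gives the robot as it stands.
- The arm moves only by the tool drive_tool, never from a script. Its argument "increments" is text: rows parted by semicolons, each of 5 numbers parted by spaces: the shift along the tool's x, y, z in mm, then the turn about the tool's y in degrees, then the closure in counts, from 0 (fully open) to 255 (shut). In form: tx ty tz yaw fingers; .... A call has 1 to 20 rows; each row shifts and turns the commanded pose from where the row before left it, along the tool's axes as they then stand; what a row does not reach is not made up. A row lasts 1/8 s, in which the tool goes at most 62.5 mm and 10.7 degrees, less where a joint would pass 70% of its speed; a pose out of reach is approached as far as the arm can. A call is refused whole if a number of a shift passes 62.5 or a number of a turn 10.7, either way. A call with a gripper value outside its range is refused whole. The fingers move at their own pace and stop on an object; "squeeze" is the grip in N (left out, the last holds). Time passes only in rows, so rows that do not move let the fingers close. It gives the time, the measured TCP pose, the force and the opening at its end, in the units of the state.
- ctrl.get_state(): the state, without advancing time (a new reading comes with each control period).
- get_image(name): name is "scene" or "top" or "wrist"; returns a dict with "img" (420x560x3 uint8, red, green, blue), "mtx" (3x3 intrinsics, pixels), "camera_from_world" (4x4, takes a point from world to camera coordinates). Camera axes: x right, y up, looking along -z (the intrinsics and any distortion apply to the point x, -y, -z); pixel columns grow to the right and rows downward; lengths in m; the calibration is good to about 2 mm. A picture is of the moment at which its call begins. There is no depth.
- workorder.close_job(): hands the job in, once; it reports no verdict.
The state is a dict: "time": time; "joint_positions": joint angles; "qd": joint speeds; "joint_torque": joint torques, N m; "position": TCP position; "tool_rot": TCP orientation; "ft_force": force on the tool from outside, world axes, zero at the start; "torque": the same for the moment, N m; "grip_width": opening from 0.0 (shut) to 1.0 (fully open).
Only numpy, scipy, OpenCV 4.12 (cv2) and the standard library are available. Lean on these libraries where they do the work, as an engineer would, in place of code of your own. Each camera call takes 0.05 s, during which the arm holds its last target.

## Task

The lunch box's hard freezer pack has fallen into the narrow gap between the two storage units. Take the bent rod from its rest, draw the pack all the way out of the gap with it (no fingers on the pack until it is clear of the gap), and stand it on its long edge, right down in the free slot of the rack. Leave the rod lying on its rest again as it was, and do not shift the other things in the rack, the saucers or the can.

Things in the scene. Friction and masses are not known exactly. Their poses are not given: they have to be found in the camera images.
- units: Two identical fixed white storage units with beige drawer fronts, each 220 deep, 85 wide, 100 mm high, side by side with a 44 mm wide gap between them, open on top and at the front, closed at the back. Origin: middle of the gap's mouth (front faces of the units), on the surface. x points into the gap (its back wall is at x = 200 mm), y across the gap (walls at +-22 mm), z up.
- pack_center (a point): Centre of the loose freezer pack, a light grey hard plastic slab 110 long (its x), 28 thick (its y), 70 mm high (its z), about 0.25 kg, standing on its long edge on the surface inside the gap, lengthways, 22 to 50 mm short of the gap's back wall.
- rod_grip (a point): Centre of the bent rod's handle. Loose rod, 0.16 kg: a wooden handle bar 160 long (x), 20 wide (y), 22 mm high (z); from its +x end a level steel wire 8 mm thick runs to x = 170 mm, then bends straight down and ends in a flat upright steel paddle 6 (x) by 26 (y) by 30 mm (z), centred at x = 170, y = 0, z = -115 mm; the paddle's lower edge is at z = -130 mm. At the start it lies on its rest with the paddle hanging down.
- rest: Fixed grey rest of the rod: base 150 x 70 x 8 mm with two upright forks at x = +-55 mm (8 mm thick in x, 45 mm wide) that carry the handle between them; the forks' saddles are 134 mm above the surface, their cheeks reach 146 mm and leave 27 mm for the 20 mm handle. Origin: under the handle's centre, on the surface. x is along the handle towards the wire end.
- rest_seat (a point): Point on the rest, 145 mm above the surface, where the handle's centre belongs; axes as the rest's.
- rack: Fixed white slotted rack, base 140 (x) by 176 (y) by 6 mm, with three slots along its x at y = -60, 0 and 60 mm, each 36 mm wide between two fins 120 long, 4 thick, with tops 38 mm above the surface. Two slots hold other things (up to 22 mm thick, 72 mm above the surface at most). Origin: centre of its underside.
- free_slot (a point): Middle of the floor of the one free slot, on top of its 2 mm dark rubber pad, 8 mm above the surface; x along the slot.
- food_case: Bystander standing in the rack: flat food case 116 x 22 x 62 mm; origin under its centre.
- trivet: Bystander standing in the rack: wooden trivet 110 x 22 x 66 mm; origin under its centre.
- saucers: Bystander: two stacked white saucers, 110 mm across, 25 mm high together; origin under their centre.
- canister: Bystander: steel can, 72 mm across, 100 mm high; origin under its centre. Not listed: nearer the robot (x below about 0.32 m) stand a mug 85 mm high and a steel strainer cup 60 mm high, one on each side.
There are look-alikes about, which are no part of the job. What is shaped like the rack but purple is not meant.

How it is judged:
By the outcome, as a careful person would: the job done as asked, in the order asked, and still so for the second after the job is handed in, with the robot touching nothing.
It also fails if it takes over 67 s, if anything falls off the work surface, if the arm or the gripper's body presses on something with over 40 N, if the wrist force passes 120 N, or if a joint passes its speed limit or range.

## Working session

There is one attempt and no reset: what is moved stays moved. The work goes in short steps, Python scripts to look and compute and a tool call to move; the robot and the scene stay as the last step left them, time stands still between calls to the robot, and variables do not carry over. Pictures are saved under pics/ and viewed, and the job is handed in when it is done.

Besides the shell and the picture viewer there is one more tool, called after "Request:" by a JSON object that holds its "fn" and its "kwargs", one argument or row to a line. drive_tool: Moves the arm, as the interface text tells. Its arguments: {"type":"object","properties":{"increments":{"type":"string"},"squeeze":{"type":"number"}},"required":["increments"]}

```bash
mkdir -p pics; ls
python3 - <<'E'
from bench import ctrl,get_image
import cv2
for n in("scene","top","wrist"):
    d=get_image(n); cv2.imwrite(f"pics/{n}0.png",d["img"][:,:,::-1]); print(n,d["mtx"].round(1).tolist(),d["camera_from_world"].round(3).tolist(),[k for k in d])
s=ctrl.get_state();print(s,ctrl.tcp_to_grasp)
E
```

```text
pics
scene [[383.8, 0.0, 283.0], [0.0, 383.8, 208.9], [0.0, 0.0, 1.0]] [[0.455, 0.89, 0.017, -0.305], [-0.646, 0.317, 0.695, 0.215], [0.613, -0.328, 0.719, -1.609], [0.0, 0.0, 0.0, 1.0]] ['img', 'mtx', 'camera_from_world']
top [[448.4, 0.0, 275.7], [0.0, 448.4, 205.4], [0.0, 0.0, 1.0]] [[0.009, -1.0, -0.006, 0.079], [0.999, 0.009, 0.04, -0.498], [-0.04, -0.006, 0.999, -1.341], [0.0, 0.0, 0.0, 1.0]] ['img', 'mtx', 'camera_from_world']
wrist [[350.8, 0.0, 285.1], [0.0, 350.8, 210.4], [0.0, 0.0, 1.0]] [[0.44, 0.898, -0.001, -0.65], [-0.869, 0.425, -0.255, 0.03], [-0.228, 0.113, 0.967, -0.39], [0.0, 0.0, 0.0, 1.0]] ['img', 'mtx', 'camera_from_world']
{'time': 0.15, 'joint_positions': array([-1.10285909,  0.32165638, -0.07010625,  1.45138774,  0.02260059,
        1.37077654, -0.05692455]), 'qd': array([ 0.00073553, -0.00153046, -0.00061108, -0.00418159,  0.00084182,
       -0.00065053,  0.00122511]), 'joint_torque': array([-7.96773361e-05, -4.91797256e+01, -4.04739473e-01, -3.12871957e+01,
       -6.39895722e-02,  4.05016704e-02,  1.46535790e-04]), 'position': array([0.28480373, 0.58377736, 0.18901411]), 'tool_rot': array([-1.39120668, -0.86790104,  0.86983361]), 'ft_force': array([-0.6061123 , -0.29118176, -0.69296406]), 'torque': array([0.0414563 , 0.03715613, 0.02381904]), 'grip_width': 1.003551266916125} -0.0187
```

View pics/scene0.png

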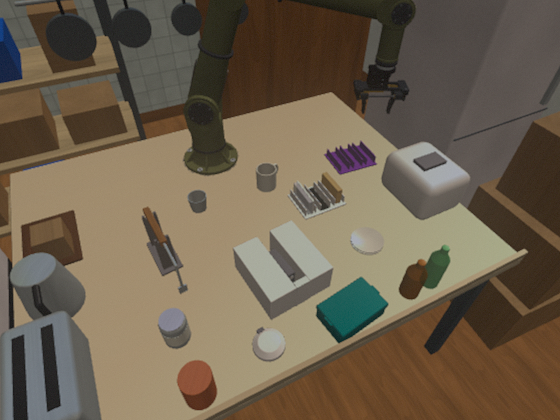

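View pics/top0.png

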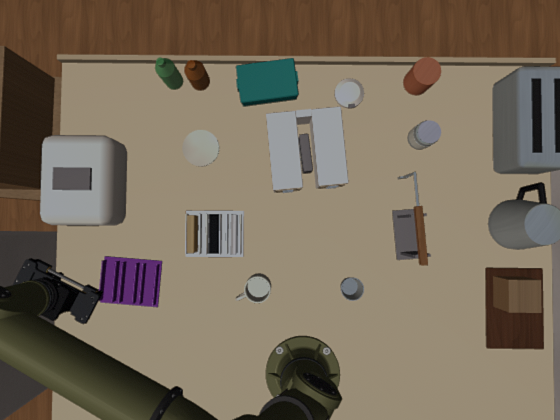

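View pics/wrist0.png

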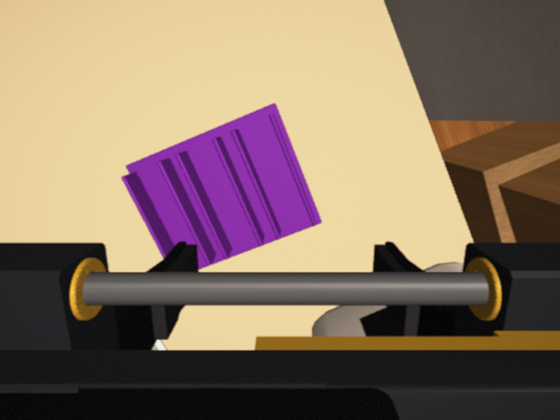

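Run:
```python
import cv2
a=cv2.imread("pics/top0.png")
def c(n,im,x0,y0,x1,y1):
    k=min(800/(x1-x0),600/(y1-y0)); cv2.imwrite(n,cv2.resize(im[y0:y1,x0:x1],None,fx=k,fy=k,interpolation=cv2.INTER_CUBIC)); print(n,k)
c("pics/c1.png",a,255,95,455,245)
c("pics/c2.png",a,380,160,460,270) 
c("pics/c3.png",a,175,195,265,262)
c("pics/c4.png",cv2.imread("pics/scene0.png"),130,150,410,360)
```

```text
pics/c1.png 4.0
pics/c2.png 5.454545454545454
pics/c3.png 8.88888888888889
pics/c4.png 2.857142857142857
```

View pics/c1.png

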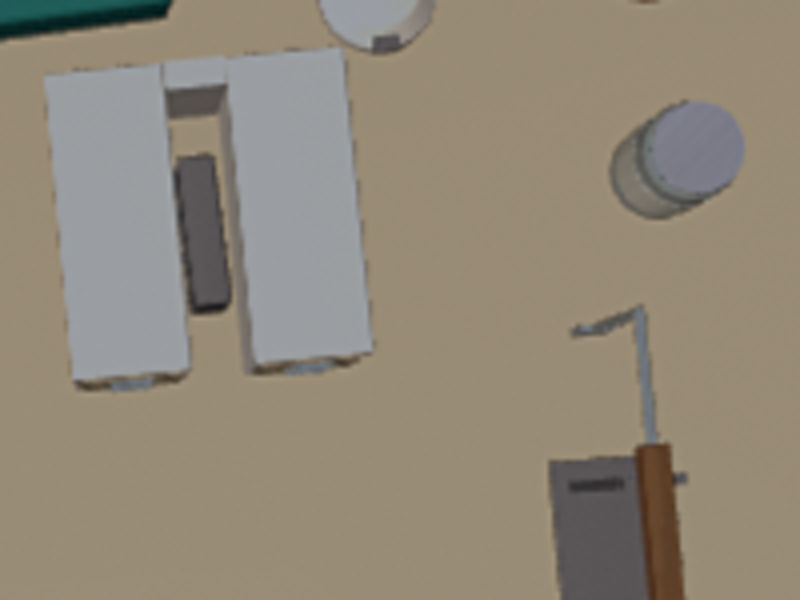

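View pics/c2.png

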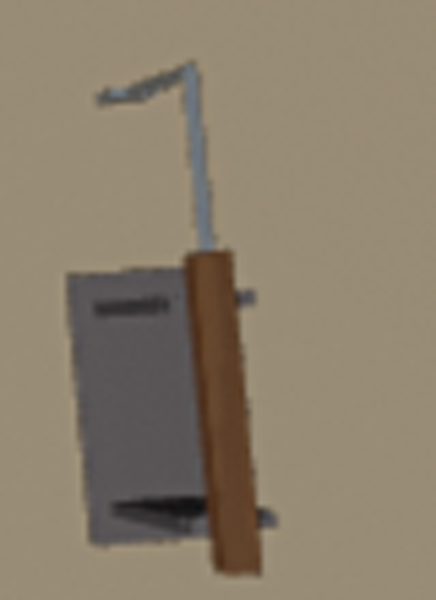

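View pics/c3.png

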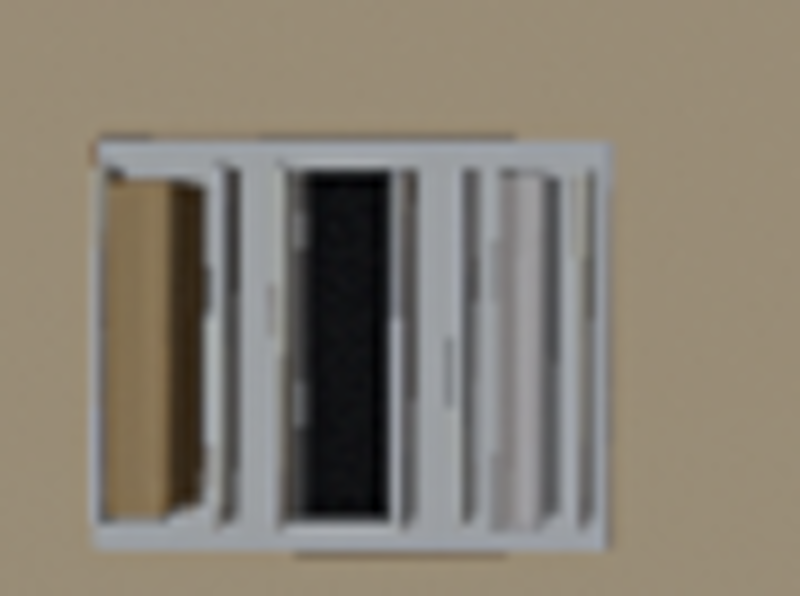

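View pics/c4.png

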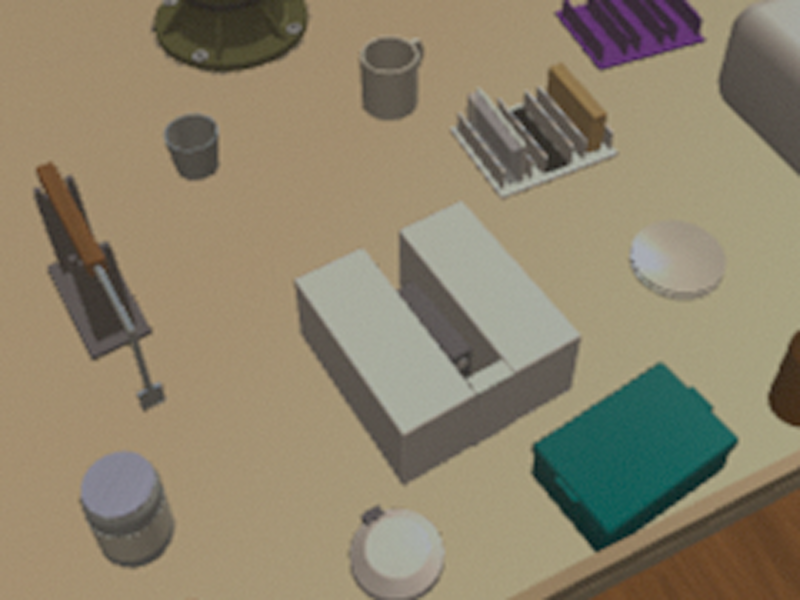

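```bash
cat > h.py <<'E'
import numpy as np,cv2
from bench import get_image,ctrl
def ray(d,u,v):
    K=d["mtx"];T=d["camera_from_world"];R=T[:3,:3];t=T[:3,3]
    q=np.array([(u-K[0,2])/K[0,0],-(v-K[1,2])/K[1,1],-1.]); return -R.T@t,R.T@q
def onz(d,u,v,z):
    o,r=ray(d,u,v); return (o+r*(z-o[2])/r[2])
def proj(d,p):
    T=d["camera_from_world"];K=d["mtx"];c=T[:3,:3]@np.array(p)+T[:3,3]
    return np.array([K[0,2]+K[0,0]*c[0]/-c[2],K[1,2]-K[1,1]*c[1]/-c[2]])
def rect(d,mask,z):
    cs,_=cv2.findContours(mask.astype(np.uint8),cv2.RETR_EXTERNAL,cv2.CHAIN_APPROX_NONE)
    out=[]
    for c in sorted(cs,key=cv2.contourArea)[::-1][:4]:
        if cv2.contourArea(c)<30: continue
        w=np.array([onz(d,*(p[0]),z)[:2]*1000 for p in c],np.float32)
        out.append((cv2.minAreaRect(w),c.reshape(-1,2).mean(0).round()))
    return out
E
python3 - <<'E'
from h import *
d=get_image("top");im=d["img"];hsv=cv2.cvtColor(im,cv2.COLOR_RGB2HSV)
H,S,V=[hsv[:,:,i].astype(int) for i in range(3)]
def show(n,m,z,box):
    k=np.zeros(m.shape,bool);x0,y0,x1,y1=box;k[y0:y1,x0:x1]=1
    for r,c in rect(d,m&k,z): print(n,c,np.round(r[0],1),np.round(r[1],1),round(r[2],2))
print(im[150,285],im[150,305],im[240,421],im[190,280],im[233,190],im[233,212],im[233,205])
show("unitstop",(S<30)&(V>130),.1,(260,100,355,195))
show("pack",(S<45)&(V<115),.07,(295,130,316,178))
show("handle",(S>110)&(V>60)&(H<20),.156,(400,200,435,270))
show("rackbase",(S<45)&(V>110),.006,(180,205,250,262))
show("rackall",(S<50),.006,(180,205,250,262))
show("pad",(V<45),.008,(205,205,225,262))
E
```

```text
[154 158 161] [91 87 88] [93 64 42] [110  97  79] [130 112  81] [17 18 20] [157 160 162]
unitstop [306. 146.] [658.4  -2.3] [219.7 212.7] 5.86
unitstop [346. 102.] [ 786.3 -112. ] [17.2 48.2] 0.45
pack [305. 153.] [647.7   0.9] [112.1  32.2] 7.5
handle [420. 235.] [ 415.6 -305.1] [156.2  22.6] 5.31
rackbase [214. 233.] [412.7 269.5] [138.6 175.8] 0.56
rackall [214. 233.] [411.2 268.1] [141.5 178.5] 0.53
pad [213. 233.] [411.2 270.5] [111.4  27.2] 0.83
```

Run:
```python
from h import *
from scipy.spatial.transform import Rotation as R
s=ctrl.get_state();M=R.from_rotvec(s["tool_rot"]).as_matrix();print(M.round(3));print(dir(ctrl))
# check by scene view: rod handle/paddle, rest, units, rack
d=get_image("scene");im=d["img"].copy()
def fr(o,a,p):
    a=np.radians(a);return np.array([o[0]+p[0]*np.cos(a)-p[1]*np.sin(a),o[1]+p[0]*np.sin(a)+p[1]*np.cos(a),p[2]])/1000
U=((549.0,-13.5),5.86);H=((415.6,-305.1),5.31);K=((411.5,269),.55);P=((647.7,.9),7)
k=3
def go(d,n,x0,y0,x1,y1):
    f=800/(x1-x0)
    big=cv2.resize(d["img"][y0:y1,x0:x1,::-1],None,fx=f,fy=f,interpolation=cv2.INTER_CUBIC)
    def L(F,pts,c):
        q=np.array([(proj(d,fr(*F,p))-[x0,y0]+.5)*f for p in pts]);cv2.polylines(big,[q.round().astype(int)],True,c,1)
    for z in(0,100):
        for s in(1,-1): L(U,[(0,s*22,z),(220,s*22,z),(220,s*107,z),(0,s*107,z)],(0,0,255))
    for z in (134,156): L(H,[(-80,-10,z),(80,-10,z),(80,10,z),(-80,10,z)],(255,0,0))
    L(H,[(170,-13,15),(170,13,15),(170,13,45),(170,-13,45)],(0,255,0)); L(H,[(80,0,145),(170,0,145)],(0,255,0))
    L(H,[(-75,-35,8),(75,-35,8),(75,35,8),(-75,35,8)],(255,255,0))
    L(K,[(-70,-88,6),(70,-88,6),(70,88,6),(-70,88,6)],(0,0,255))
    L(K,[(-55,-18,8),(55,-18,8),(55,18,8),(-55,18,8)],(0,255,0))
    L(P,[(-55,-14,70),(55,-14,70),(55,14,70),(-55,14,70)],(0,255,255))
    cv2.imwrite(n,big)
go(d,"pics/ov1.png",130,150,410,350)
go(get_image("top"),"pics/ov2.png",175,95,455,275)
```

```text
[[ 0.438 -0.    -0.899]
 [ 0.899 -0.001  0.438]
 [-0.001 -1.    -0.   ]]
['MotionError', '__class__', '__delattr__', '__dict__', '__dir__', '__doc__', '__eq__', '__format__', '__ge__', '__getattribute__', '__getstate__', '__gt__', '__hash__', '__init__', '__init_subclass__', '__le__', '__lt__', '__module__', '__ne__', '__new__', '__reduce__', '__reduce_ex__', '__repr__', '__setattr__', '__sizeof__', '__str__', '__subclasshook__', '__weakref__', 'get_state', 'tcp_to_grasp']
```

View pics/ov1.png

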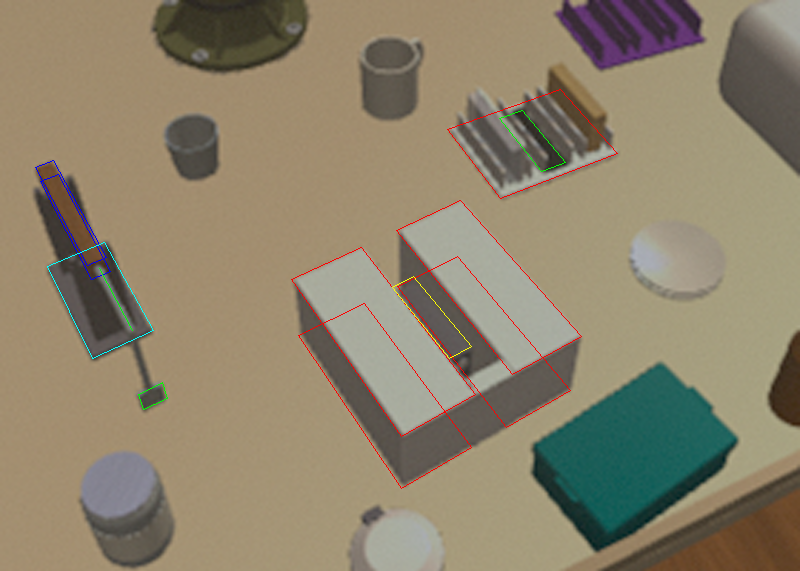

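View pics/ov2.png

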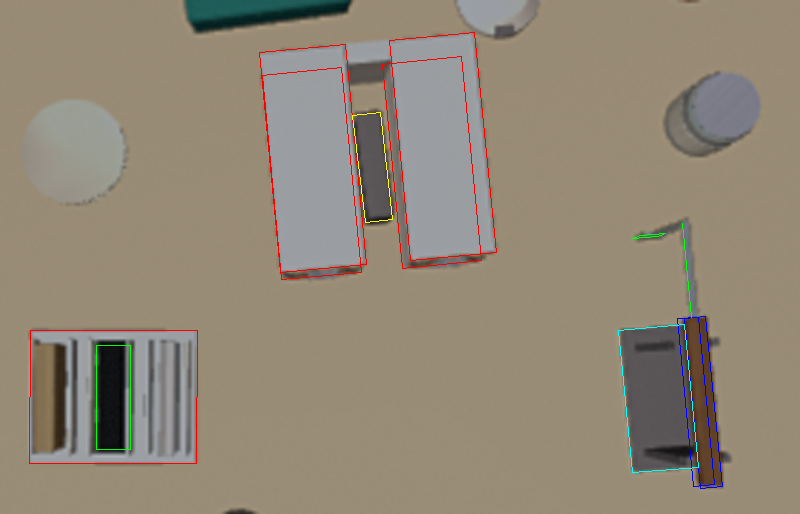

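Request:
{"fn": "drive_tool", "kwargs": {
  "increments": "10 0 -20 0 0;20 0 -40 0 0;20 0 -40 0 0;20 0 -40 0 0;15 0 -35 0 0;-40 0 -18 0 0;-40 0 -18 0 0;-40 0 -18 0 0;-40 0 -18 0 0;-40 0 -18 0 0;-40 0 -18 0 0;-40 0 -18 0 0;-40 0 -18 0 0;-40 0 -18 0 0;-40 0 -18 0 0;-40 0 -18 0 0;-40 0 -18 0 0;-40 0 -18 0 0;-40 0 -18 0 0"
}}

```text
time: 2.68
position: [0.4611, -0.033, 0.1904]
tool_rot: [-1.392, -0.868, 0.867]
ft_force: [0.3, -0.2, 0.4]
grip_width: 1.004
```

Request:
{"fn": "drive_tool", "kwargs": {
  "increments": "-40 0 -18 0 0;-40 0 -18 0 0;-40 0 -18 0 0;-40 0 -18 0 0;0 0 0 10 0;0 0 0 10 0;0 0 0 10 0;0 0 0 10 0;0 0 0 10 0;0 0 0 10 0;0 0 0 10 0;0 0 0 10 0;0 0 0 10 0;0 0 0 10 0;0 0 0 10 0;0 0 0 10 0;0 0 0 10 0;0 0 0 10 0;0 0 0 9 0;0 0 0 0 0"
}}

```text
time: 5.18
position: [0.455, -0.2069, 0.1902]
tool_rot: [-1.25, 1.144, -1.146]
ft_force: [0.2, 0.3, -0.7]
grip_width: 1.002
```

```bash
cat >> h.py <<'E'
from scipy.spatial.transform import Rotation as Rn
def pose():
    s=ctrl.get_state();M=Rn.from_rotvec(s["tool_rot"]).as_matrix()
    return s["position"]*1000,M,np.degrees(np.arctan2(M[1,0],M[0,0])),s
def to(target,yaw=None,show=True):
    p,M,psi,s=pose(); dl=np.array(target,float)-p
    print("t",round(s["time"],2),"pos",p.round(1),"jaw",round(psi,2),"tool delta",(M.T@dl).round(1),"turn",None if yaw is None else round(-(((yaw-psi)+180)%360-180),2),"F",s["ft_force"].round(1),"w",round(s["grip_width"],3),"q",s["joint_positions"].round(2))
def fr(o,a,p):
    a=np.radians(a);return np.array([o[0]+p[0]*np.cos(a)-p[1]*np.sin(a),o[1]+p[0]*np.sin(a)+p[1]*np.cos(a),p[2]])
U=((549.0,-13.5),5.86);H=((415.6,-305.1),5.31);K=((411.5,269),.55)
def snap(n,f):
    d=get_image(n);cv2.imwrite(f,d["img"][:,:,::-1]);return d
E
python3 - <<'E'
from h import *
snap("wrist","pics/w1.png")
to(fr(*H,(35,0,190)),H[1]-90)
print(fr(*H,(35,0,190)))
E
```

```text
t 5.22 pos [ 455.  -206.6  190.1] jaw -84.92 tool delta [ 94.5   0.1 -13. ] turn -0.23 F [ 0.4 -0.3 -0.6] w 0.997 q [-0.2  -0.02  0.57  1.83  0.01  1.32 -1.11]
[ 450.44979965 -301.86094695  190.        ]
```

View pics/w1.png

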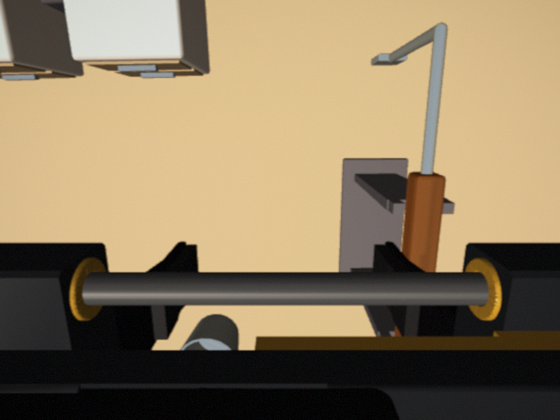

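Request:
{"fn": "drive_tool", "kwargs": {
  "increments": "20 0 -3 0 0;25 0 -3 0 0;25 0 -4 0 0;20 0 -3 0 0;5 0 0 0 0;0 0 0 0 0"
}}

```text
time: 5.98
position: [0.4505, -0.3009, 0.1898]
tool_rot: [-1.25, 1.144, -1.144]
ft_force: [-0.3, 0.5, 0.7]
grip_width: 1.0
```

Run:
```python
from h import *
d=snap("wrist","pics/w2.png")
im=d["img"];hsv=cv2.cvtColor(im,cv2.COLOR_RGB2HSV)
m=((hsv[:,:,0]<14)&(hsv[:,:,1]>150)&(hsv[:,:,2]>60)).astype(np.uint8);m[270:]=0
ys=[r for r in range(420) if m[r].sum()>8]
print(ys[:1],ys[-1:])
for r in ys[::15]:
    x=np.where(m[r])[0];print(r,x.min(),x.max(),onz(d,(x.min()+x.max())/2,r,.156).round(4),onz(d,x.min(),r,.156)[1]-onz(d,x.max(),r,.156)[1])
to(fr(*H,(35,0,126)),H[1]-90)
```

```text
[156] [269]
156 279 303 [ 0.4967 -0.3001  0.156 ] 0.015511786603452093
171 276 305 [ 0.4869 -0.3006  0.156 ] 0.018948198426620044
186 277 305 [ 0.477  -0.3018  0.156 ] 0.018496776813914206
201 278 305 [ 0.4668 -0.3031  0.156 ] 0.01803527705607222
216 278 304 [ 0.4564 -0.3037  0.156 ] 0.01756348582798334
231 278 304 [ 0.4458 -0.3047  0.156 ] 0.01776408516775596
246 278 304 [ 0.4349 -0.3057  0.156 ] 0.017969319691483465
261 277 305 [ 0.4238 -0.3067  0.156 ] 0.019577763627104894
t 6.03 pos [ 450.7 -300.4  189.7] jaw -84.92 tool delta [ 1.5 63.7 -0.3] turn -0.23 F [-0.2 -0.5  0.1] w 1.0 q [-0.09  0.09  0.67  1.74 -0.06  1.33 -0.89]
```

View pics/w2.png

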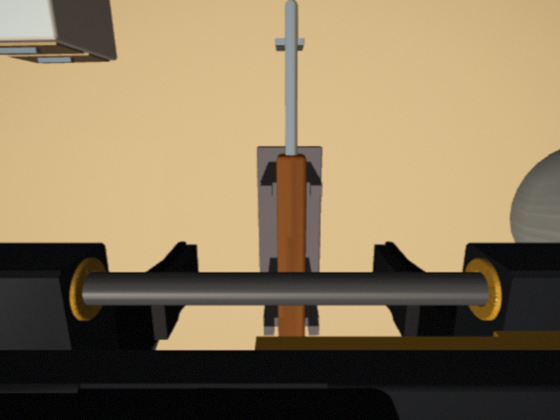

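Request:
{"fn": "drive_tool", "kwargs": {
  "increments": "2.5 5 0 0 0;0 15 0 0 0;0 15 0 0 0;0 15 0 0 0;0 14 0 0 0;0 0 0 0 0;0 0 0 0 255;0 0 0 0 255;0 0 0 0 255;0 0 0 0 255;0 0 0 0 255;0 0 0 0 255;0 0 0 0 255;0 0 0 0 255",
  "squeeze": 40
}}

```text
time: 7.78
position: [0.4507, -0.3035, 0.1258]
tool_rot: [-1.249, 1.145, -1.145]
ft_force: [0.8, 0.3, -0.3]
grip_width: 0.174
```

Run:
```python
from h import *
d=snap("wrist","pics/w3.png")
to(fr(*H,(35,0,126)),H[1]-90)
```

```text
t 7.83 pos [ 450.7 -303.5  125.8] jaw -85.0 tool delta [-1.7 -0.2 -0.1] turn -0.31 F [ 0.8  0.2 -0.7] w 0.13 q [-0.07  0.15  0.67  1.82 -0.1   1.2  -0.85]
```

View pics/w3.png

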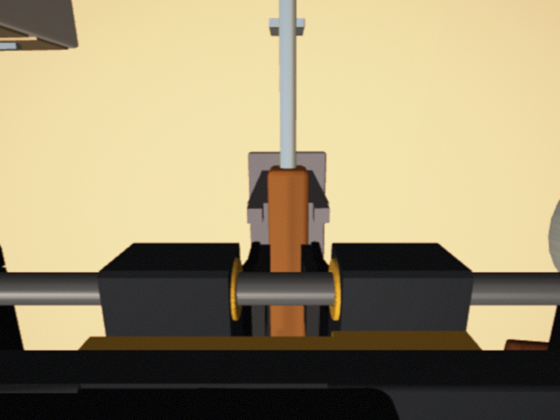

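Request:
{"fn": "drive_tool", "kwargs": {
  "increments": "0 0 0 0 255;0 0 0 0 255;0 0 0 0 255"
}}

```text
time: 8.2
position: [0.4506, -0.3036, 0.1258]
tool_rot: [-1.249, 1.145, -1.145]
ft_force: [0.3, -0.1, 0.2]
grip_width: 0.005
```

Run:
```python
from h import *
d=get_image("wrist");cv2.imwrite("pics/w4.png",cv2.resize(d["img"][150:400,180:400,::-1],None,fx=3,fy=2.4))
to(fr(*H,(35,0,126)),H[1]-90)
```

```text
t 8.25 pos [ 450.6 -303.5  125.8] jaw -85.0 tool delta [-1.7 -0.2 -0. ] turn -0.31 F [0.5 0.2 0.2] w 0.009 q [-0.07  0.15  0.67  1.82 -0.1   1.2  -0.85]
```

View pics/w4.png

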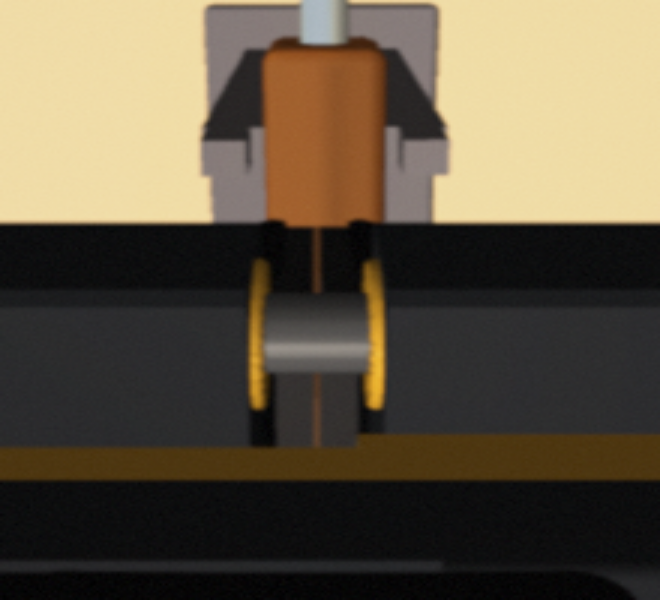

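Run:
```python
from h import *
d=get_image("scene");print([proj(d,fr(*H,p)/1000).round(1) for p in [(35,0,126),(35,0,145)]]);c=d["img"][130:310,120:330,::-1];cv2.imwrite("pics/s5.png",cv2.resize(c,None,fx=3.3,fy=3.3,interpolation=cv2.INTER_CUBIC))
d=get_image("top");c=d["img"][150:280,340:500,::-1];cv2.imwrite("pics/t5.png",cv2.resize(c,None,fx=4.5,fy=4.5,interpolation=cv2.INTER_CUBIC))
```

```text
[array([160. , 237.2]), array([158.6, 233.1])]
```

View pics/s5.png

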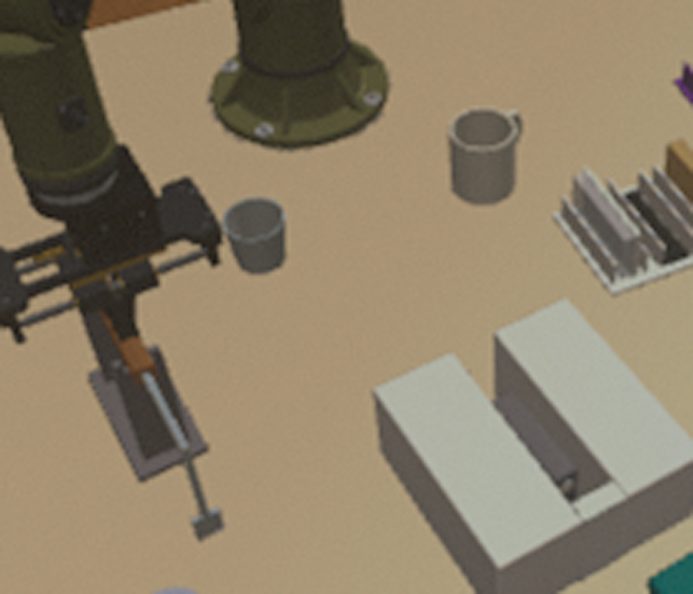

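View pics/t5.png

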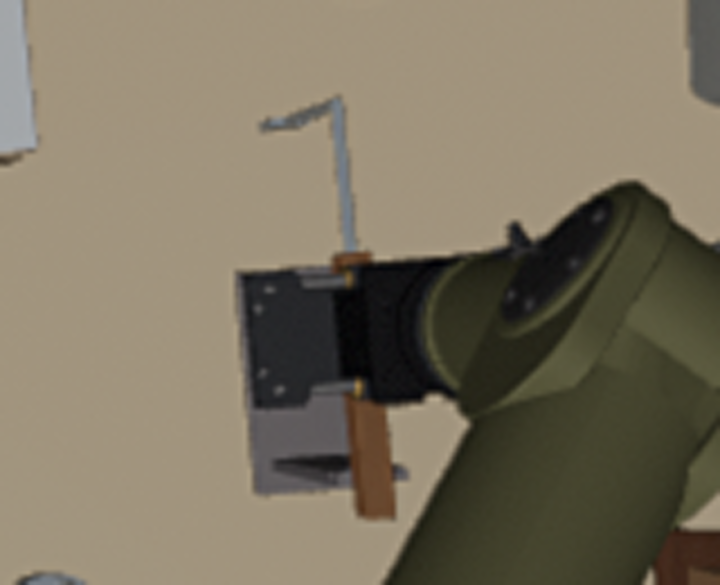

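Run:
```python
from h import *
d=get_image("wrist");o,_=ray(d,0,0);print("cam",o)
im=d["img"];hsv=cv2.cvtColor(im,cv2.COLOR_RGB2HSV)
m=((hsv[:,:,0]<16)&(hsv[:,:,1]>130)&(hsv[:,:,2]>50))
for r in range(160,250,8):
    x=np.where(m[r,230:340])[0]+230
    if len(x): print(r,x.min(),x.max())
# predicted pixels
for x in (80,65,50):
  for z in (156,134): print(x,z,[proj(d,fr(*H,(x,y,z))/1000).round(1).tolist() for y in(-12,8)])
print("tcp px",proj(d,pose()[0]/1000), "grasp",proj(d,pose()[0]/1000+[0,0,.0187]))
print("fork top", [proj(d,fr(*H,(59,y,146))/1000).round(1).tolist() for y in(-24.5,20.5)])
```

```text
cam [ 0.52017012 -0.2971004   0.32118811]
168 271 304
176 267 308
184 267 308
192 267 308
200 267 308
208 268 307
216 269 307
224 269 307
232 269 307
240 269 307
248 284 286
80 156 [[307.6, 172.4], [265.4, 172.7]]
80 134 [[305.1, 166.2], [267.7, 166.5]]
65 156 [[307.3, 203.2], [266.0, 203.5]]
65 134 [[304.9, 193.7], [268.2, 194.0]]
50 156 [[307.0, 232.7], [266.7, 232.9]]
50 134 [[304.7, 220.2], [268.7, 220.4]]
tcp px [286.24297798 240.74333709] grasp [286.31251139 252.49149298]
fork top [[330.3, 209.8], [243.1, 210.4]]
```

Request:
{"fn": "drive_tool", "kwargs": {
  "increments": "0 0 0 0 0;0 0 0 0 0;0 0 0 0 0;0 0 0 0 0;0 0 0 0 0;0 0 0 0 0;0 0 0 0 0"
}}

```text
time: 9.28
position: [0.4507, -0.3035, 0.1259]
tool_rot: [-1.249, 1.145, -1.145]
ft_force: [1.3, 0.3, 0.6]
grip_width: 0.719
```

Run:
```python
from h import *
d=snap("wrist","pics/w6.png")
to(fr(*H,(35,0,126)),H[1]-90)
p,M,psi,s=pose()
for x in(-43.5,43.5):
  for z in (-9.5,9.5):
    for y in (0,-18.7,-40): print((x,y,z),proj(d,(p+M@np.array([x,y,z]))/1000).round(0))
```

```text
t 9.32 pos [ 450.7 -303.5  125.8] jaw -85.0 tool delta [-1.7 -0.2 -0.1] turn -0.31 F [-0.4  0.9 -0.5] w 0.767 q [-0.07  0.15  0.67  1.82 -0.1   1.2  -0.85]
(-43.5, 0, -9.5) [213. 256.]
(-43.5, -18.7, -9.5) [206. 269.]
(-43.5, -40, -9.5) [197. 287.]
(-43.5, 0, 9.5) [212. 225.]
(-43.5, -18.7, 9.5) [204. 236.]
(-43.5, -40, 9.5) [194. 250.]
(43.5, 0, -9.5) [359. 256.]
(43.5, -18.7, -9.5) [366. 269.]
(43.5, -40, -9.5) [376. 287.]
(43.5, 0, 9.5) [361. 225.]
(43.5, -18.7, 9.5) [368. 236.]
(43.5, -40, 9.5) [379. 250.]
```

View pics/w6.png

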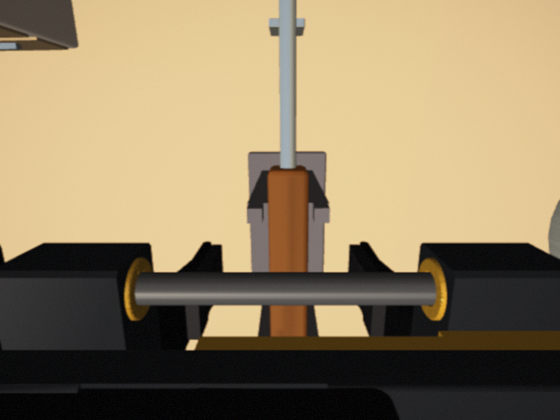

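Request:
{"fn": "drive_tool", "kwargs": {
  "increments": "0 0 0 0 0;0 0 0 0 0;0 0 0 0 0;0 8 0 0 0;0 8 0 0 0;0 8 0 0 0;0 0 0 0 0"
}}

```text
time: 10.2
position: [0.45, -0.3031, 0.1008]
tool_rot: [-1.25, 1.146, -1.143]
ft_force: [0.1, 0.3, 0.1]
grip_width: 1.002
```

Run:
```python
from h import *
d=snap("wrist","pics/w7.png")
to(fr(*H,(35,0,126)),H[1]-90)
d=get_image("scene");c=d["img"][130:310,120:330,::-1];cv2.imwrite("pics/s7.png",cv2.resize(c,None,fx=3.3,fy=3.3,interpolation=cv2.INTER_CUBIC))
```

```text
t 10.25 pos [ 450.4 -303.4  101.3] jaw -85.0 tool delta [ -1.5 -24.7   0.2] turn -0.31 F [-0.3  0.4 -0.1] w 1.004 q [-0.06  0.18  0.67  1.85 -0.12  1.15 -0.83]
```

View pics/w7.png

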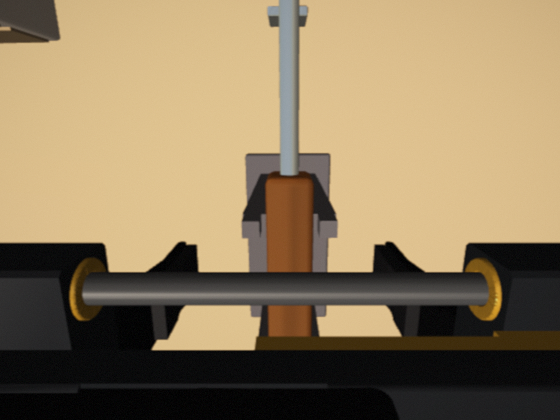

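View pics/s7.png

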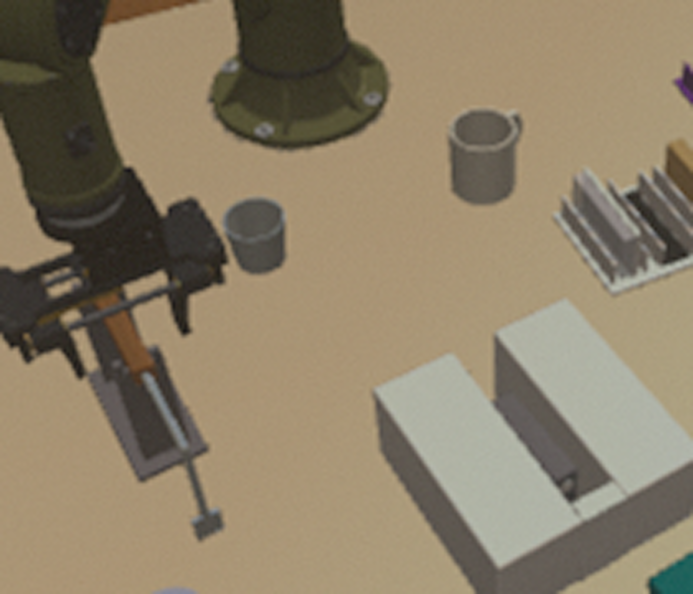

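Run:
```python
from h import *
d=get_image("scene");p,M,psi,s=pose()
for y in (0,-10,-20,-30,-40): print(y,[proj(d,(p+M@np.array([x,y,0]))/1000).round(1).tolist() for x in(-48,48)])
# solve for pos of midpoint: tips px
from scipy.optimize import least_squares
obs=np.array([[176.7,230.9],[145.2,243.9]])
f=lambda t:np.concatenate([proj(d,(p+M@np.array([x*t[3],t[0],t[1]])+M[:,0]*t[2])/1000)-o for x,o in zip((-1,1),obs)])
r=least_squares(f,[0,0,0,48]);print(r.x,r.cost)
```

```text
0 [[176.2, 236.3], [145.5, 249.2]]
-10 [[175.6, 234.2], [144.7, 247.1]]
-20 [[175.0, 232.1], [143.9, 244.9]]
-30 [[174.4, 229.9], [143.0, 242.8]]
-40 [[173.8, 227.7], [142.2, 240.6]]
[-30.68709231   7.94226594  -4.1324297   48.12015585] 1.4363166132652873e-05
```

Request:
{"fn": "drive_tool", "kwargs": {
  "increments": "0 0 0 0 255;0 0 0 0 255;0 0 0 0 255;0 0 0 0 255;0 0 0 0 255;0 0 0 0 255;0 0 0 0 255;0 0 0 0 255;0 0 0 0 255;0 0 0 0 255"
}}

```text
time: 11.6
position: [0.4507, -0.3037, 0.1019]
tool_rot: [-1.249, 1.145, -1.145]
ft_force: [-0.2, -0.4, 0.0]
grip_width: 0.227
```

Run:
```python
from h import *
d=snap("wrist","pics/w8.png")
to(fr(*H,(35,0,126)),H[1]-90)
```

```text
t 11.65 pos [ 450.7 -303.7  101.9] jaw -85.01 tool delta [ -1.8 -24.1  -0.1] turn -0.32 F [-0.   0.  -0.3] w 0.229 q [-0.06  0.18  0.67  1.85 -0.12  1.15 -0.83]
```

View pics/w8.png

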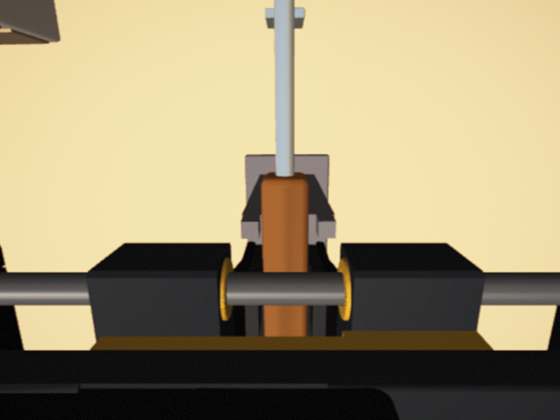

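Request:
{"fn": "drive_tool", "kwargs": {
  "increments": "0 -5 0 0 255;0 -10 0 0 255;0 -15 0 0 255;0 -15 0 0 255;0 -15 0 0 255;0 -20 0 0 255;0 -20 0 0 255;0 -20 0 0 255;0 -15 0 0 255;0 -10 0 0 255;0 0 0 0 255;0 0 0 0 255",
  "squeeze": 50
}}

```text
time: 13.15
position: [0.4503, -0.3033, 0.2462]
tool_rot: [-1.25, 1.146, -1.144]
ft_force: [-0.9, -1.3, -1.2]
grip_width: 0.229
```

Run:
```python
from h import *
d=snap("wrist","pics/w9.png")
to(fr(*U,(302,0,245)),U[1]+90)
d=get_image("scene");c=d["img"][100:340,90:410,::-1];cv2.imwrite("pics/s9.png",cv2.resize(c,None,fx=2.5,fy=2.5,interpolation=cv2.INTER_CUBIC))
```

```text
t 13.2 pos [ 450.3 -303.2  246. ] jaw -85.0 tool delta [-284.6    0.7  425.6] turn 179.14 F [-0.6 -0.4 -2.2] w 0.233 q [-0.09  0.07  0.68  1.65 -0.04  1.44 -0.9 ]
```

View pics/w9.png

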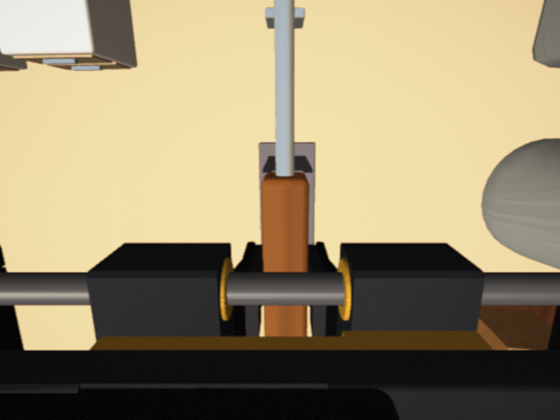

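View pics/s9.png

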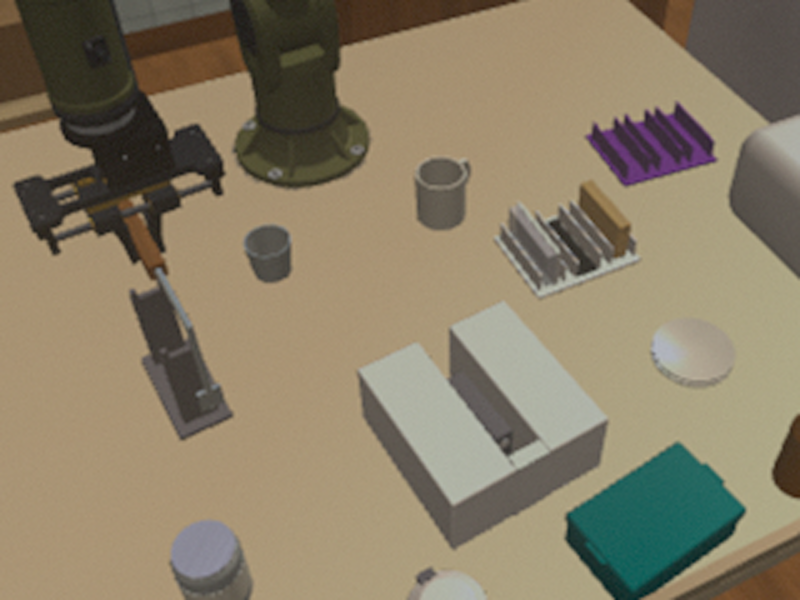

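Request:
{"fn": "drive_tool", "kwargs": {
  "increments": "-6 0 14 0 255;-12 0 30 0 255;-12 0 30 0 255;-12 0 30 0 255;-12 0 30 0 255;-12 0 30 0 255;-12 0 30 0 255;-6 0 14 0 255;0 0 0 -5 255;0 0 0 -10 255;0 0 0 -10 255;0 0 0 -10 255;0 0 0 -10 255;0 0 0 -10 255;0 0 0 -10 255;0 0 0 -10 255;0 0 0 -10 255;0 0 0 -10 255"
}}

```text
time: 15.5
position: [0.6502, -0.2019, 0.2465]
tool_rot: [-1.566, -0.141, 0.142]
ft_force: [0.3, -0.4, -1.9]
grip_width: 0.226
```

Request:
{"fn": "drive_tool", "kwargs": {
  "increments": "0 0 0 -10 255;0 0 0 -10 255;0 0 0 -10 255;0 0 0 -10 255;0 0 0 -10 255;0 0 0 -10 255;0 0 0 -10 255;0 0 0 -10 255;0 0 0 -5 255;0 0 0 0 255"
}}

```text
time: 16.75
position: [0.6502, -0.202, 0.2466]
tool_rot: [-1.167, -1.272, 1.272]
ft_force: [-0.2, 0.7, -1.7]
grip_width: 0.228
```

Run:
```python
from h import *
d=snap("wrist","pics/w10.png")
to(fr(*U,(302,0,245)),U[1]+90)
```

```text
t 16.8 pos [ 650.3 -201.9  246.6] jaw 94.87 tool delta [ 201.6    1.5 -217. ] turn -0.99 F [-0.2  0.2 -0.7] w 0.224 q [ 0.18  0.37  0.12  1.28 -0.04  1.5   1.95]
```

Request:
{"fn": "drive_tool", "kwargs": {
  "increments": "10 0 -11 -1 255;20 0 -22 0 255;22 0 -24 0 255;22 0 -24 0 255;22 0 -24 0 255;22 0 -24 0 255;22 0 -24 0 255;20 0 -22 0 255;20 0 -22 0 255;15 0 -16 0 255;8 0 -8 0 255;0 0 0 0 255;0 0 0 0 255"
}}

```text
time: 18.42
position: [0.8492, 0.0231, 0.2466]
tool_rot: [-1.158, -1.285, 1.286]
ft_force: [-0.7, -0.4, -1.7]
grip_width: 0.222
```

Run:
```python
from h import *
d=snap("wrist","pics/w11.png")
to(fr(*U,(302,0,245)),U[1]+90)
d=get_image("top");c=d["img"][60:240,210:410,::-1];cv2.imwrite("pics/t11.png",cv2.resize(c,None,fx=3.3,fy=3.3,interpolation=cv2.INTER_CUBIC))
```

```text
t 18.48 pos [849.1  22.6 247. ] jaw 95.96 tool delta [-5.3  2.   0.3] turn 0.1 F [ 0.4 -0.6 -1.5] w 0.231 q [-0.08  0.82  0.06  0.6  -0.05  1.73  1.63]
```

View pics/w11.png

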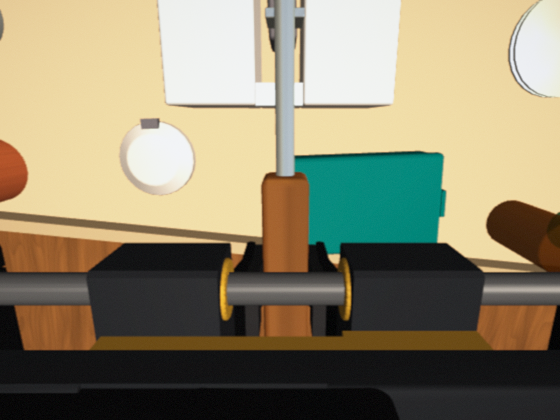

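View pics/t11.png

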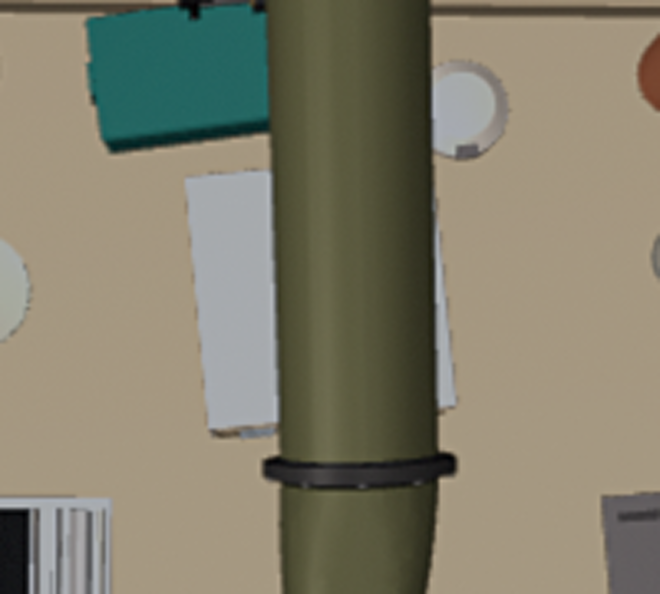

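Run:
```python
from h import *
d=get_image("wrist")
f=5;c=cv2.resize(d["img"][0:115,205:365,::-1],None,fx=f,fy=f,interpolation=cv2.INTER_CUBIC)
p,M,psi,s=pose()
def P(w): return tuple(((proj(d,w/1000)-[205,0]+.5)*f).round().astype(int).tolist())
for s_ in(22,-22):
    cv2.line(c,P(fr(*U,(0,s_,100))),P(fr(*U,(200,s_,100))),(0,0,255),1)
for x in (200,220): cv2.line(c,P(fr(*U,(x,-22,100))),P(fr(*U,(x,22,100))),(255,0,0),1)
rod=psi+90
for z in (-130,-100):
    a=fr(p[:2],rod,(135,-13,p[2]+43+z));b=fr(p[:2],rod,(135,13,p[2]+43+z));cv2.line(c,P(a),P(b),(0,255,0),1)
cv2.imwrite("pics/w12.png",c)
```

```text
(no output)
```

View pics/w12.png

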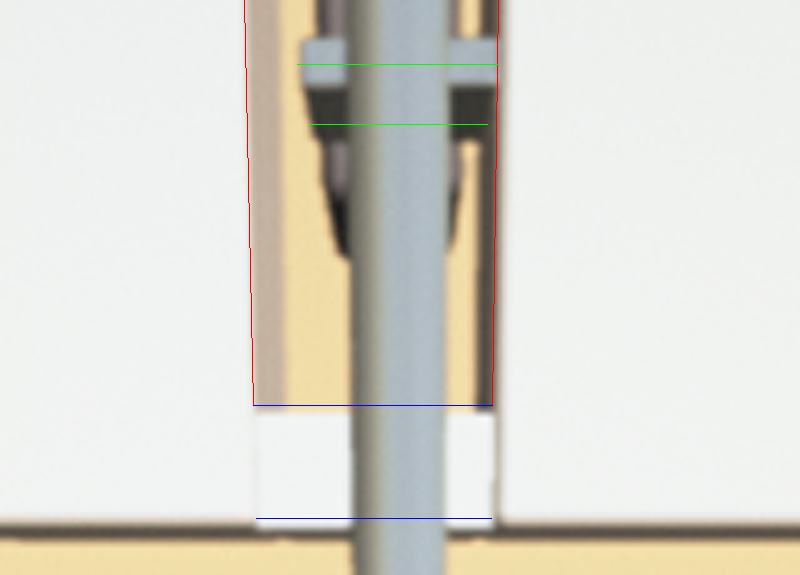

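Request:
{"fn": "drive_tool", "kwargs": {
  "increments": "-4.5 0 -3 0 255;0 10 0 0 255;0 15 0 0 255;0 15 0 0 255;0 15 0 0 255;0 15 0 0 255;0 15 0 0 255;0 15 0 0 255;0 15 0 0 255;0 0 0 0 255"
}}

```text
time: 19.82
position: [0.8517, 0.019, 0.1294]
tool_rot: [-1.155, -1.283, 1.287]
ft_force: [0.4, -0.2, -2.0]
grip_width: 0.225
```

```bash
cat >> h.py <<'E'
def crop(d,u0,v0,u1,v1,f,name,rodx=135,hy=43):
    c=cv2.resize(d["img"][v0:v1,u0:u1,::-1],None,fx=f,fy=f,interpolation=cv2.INTER_CUBIC)
    p,M,psi,s=pose()
    def P(w): return tuple(((proj(d,w/1000)-[u0,v0]+.5)*f).round().astype(int).tolist())
    for s_ in(22,-22): cv2.line(c,P(fr(*U,(0,s_,100))),P(fr(*U,(200,s_,100))),(0,0,255),1)
    rod=psi+90
    for z in (-130,-100):
        cv2.line(c,P(fr(p[:2],rod,(rodx,-13,p[2]+hy+z))),P(fr(p[:2],rod,(rodx,13,p[2]+hy+z))),(0,255,0),1)
    cv2.imwrite(name,c)
E
python3 - <<'E'
from h import *
d=get_image("wrist");crop(d,185,0,385,150,4,"pics/w13.png")
to(fr(*U,(305,0,95)),U[1]+90)
d=get_image("scene");crop(d,220,120,400,310,3,"pics/s13.png")
E
```

```text
t 19.88 pos [852.4  19.  130.9] jaw 96.0 tool delta [-1.3 35.9  0. ] turn 0.14 F [ 0.3 -0.4 -1. ] w 0.224 q [-0.08  0.82  0.06  0.83 -0.04  1.5   1.64]
```

View pics/w13.png

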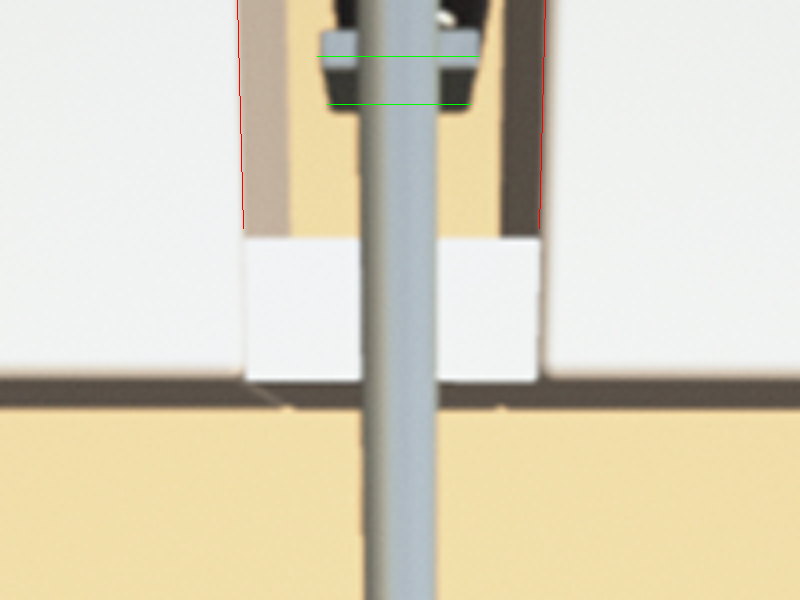

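View pics/s13.png

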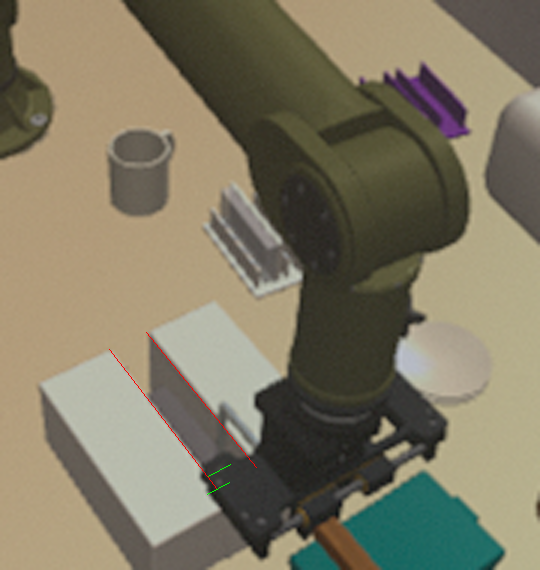

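Request:
{"fn": "drive_tool", "kwargs": {
  "increments": "-1.2 12 0 0 255;0 12 0 0 255;0 10 0 0 255;0 0 0 0 255;0 0 4 0 255;0 0 8 0 255;0 0 12 0 255;0 0 12 0 255;0 0 12 0 255;0 0 8 0 255;0 0 4 0 255;0 0 0 0 255"
}}

```text
time: 21.42
position: [0.7931, 0.0114, 0.0984]
tool_rot: [-1.158, -1.286, 1.286]
ft_force: [0.4, -0.5, -1.1]
grip_width: 0.228
```

Run:
```python
from h import *
d=get_image("wrist");crop(d,185,0,385,150,4,"pics/w14.png")
to(fr(*U,(110,0,95)),U[1]+90)
d=get_image("scene");crop(d,220,120,400,310,3,"pics/s14.png")
```

```text
t 21.48 pos [793.2  11.5  98.1] jaw 96.0 tool delta [  0.4   3.1 135.5] turn 0.14 F [ 0.6  0.4 -0.8] w 0.226 q [-0.08  0.68  0.05  1.12 -0.03  1.34  1.64]
```

View pics/w14.png

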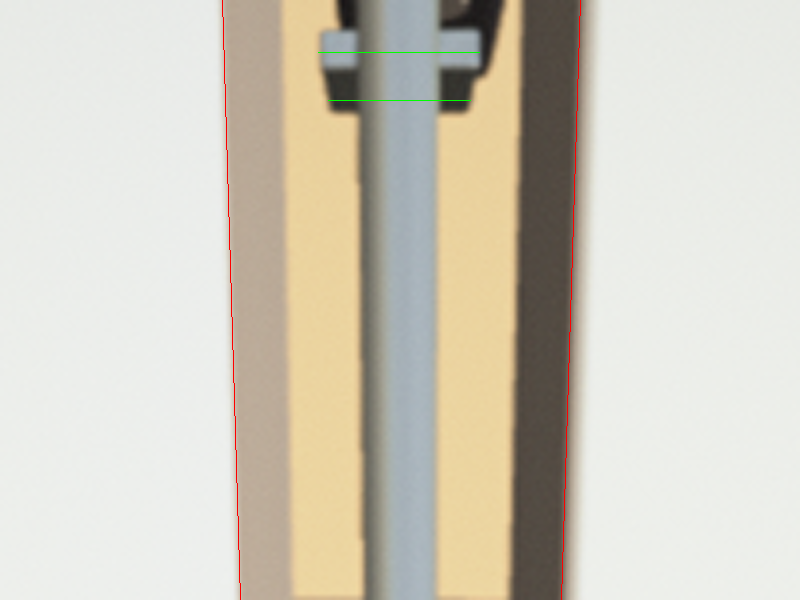

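View pics/s14.png

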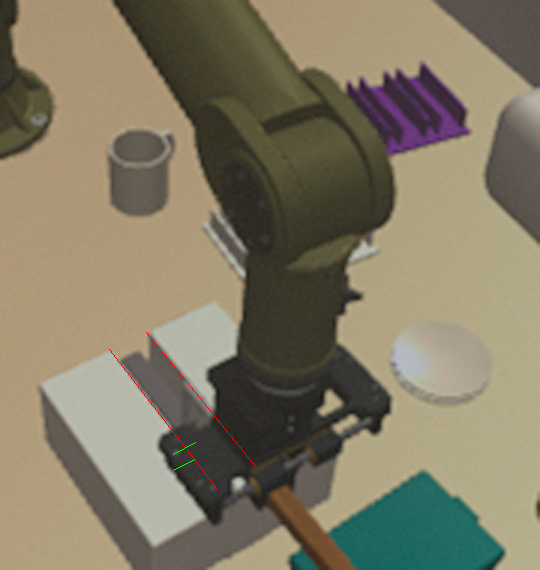

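Request:
{"fn": "drive_tool", "kwargs": {
  "increments": "0 0 6 0 255;0 0 12 0 255;0 0 15 0 255;0 0 15 0 255;0 0 15 0 255;0 0 15 0 255;0 0 15 0 255;0 0 14 0 255;0 0 12 0 255;0 0 8 0 255;0 0 5 0 255;0 0 2 0 255;0 0 0 0 255"
}}

```text
time: 23.15
position: [0.66, -0.0025, 0.0979]
tool_rot: [-1.158, -1.286, 1.286]
ft_force: [0.6, -0.7, -0.2]
grip_width: 0.221
```

Run:
```python
from h import *
d=get_image("wrist");crop(d,185,0,385,150,4,"pics/w15.png")
to(fr(*U,(110,0,95)),U[1]+90)
d=get_image("scene");crop(d,180,120,400,310,3,"pics/s15.png")
d=get_image("top");crop(d,220,100,400,250,4,"pics/t15.png")
```

```text
t 23.2 pos [660.1  -2.5  97.9] jaw 96.0 tool delta [0.4 2.9 1.6] turn 0.14 F [ 1.7  0.1 -0.6] w 0.228 q [-0.07  0.39  0.04  1.54 -0.02  1.21  1.65]
```

View pics/w15.png

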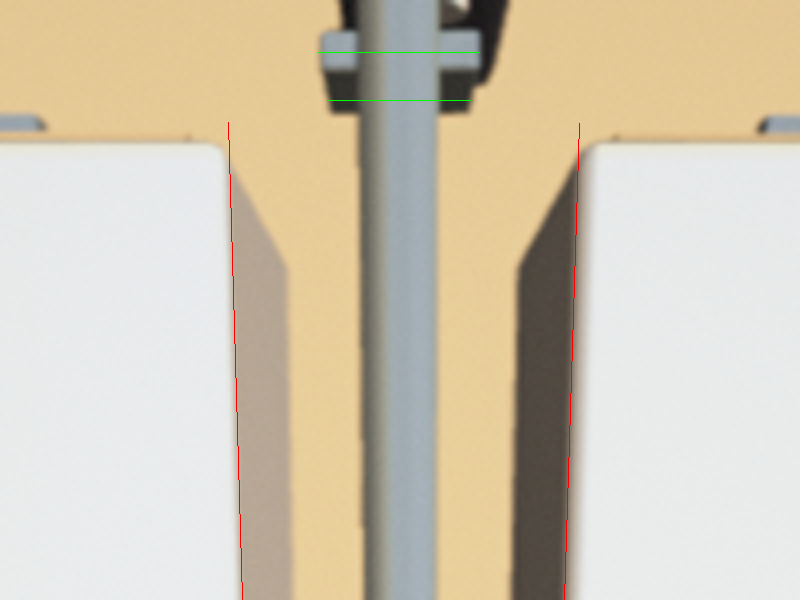

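View pics/s15.png

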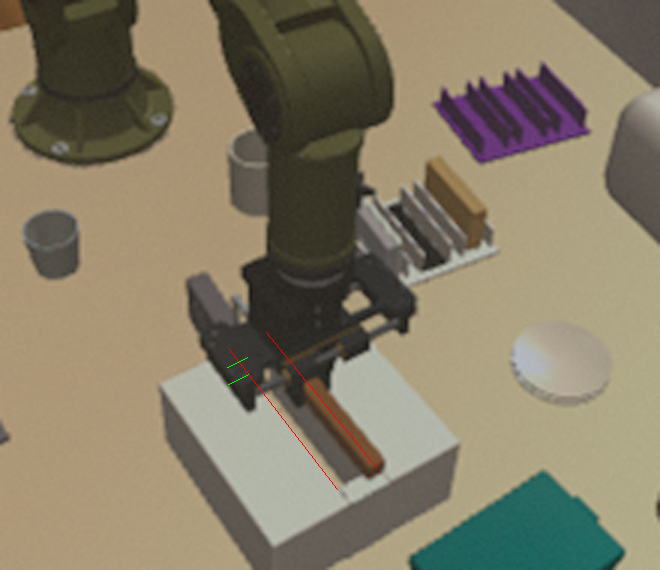

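View pics/t15.png

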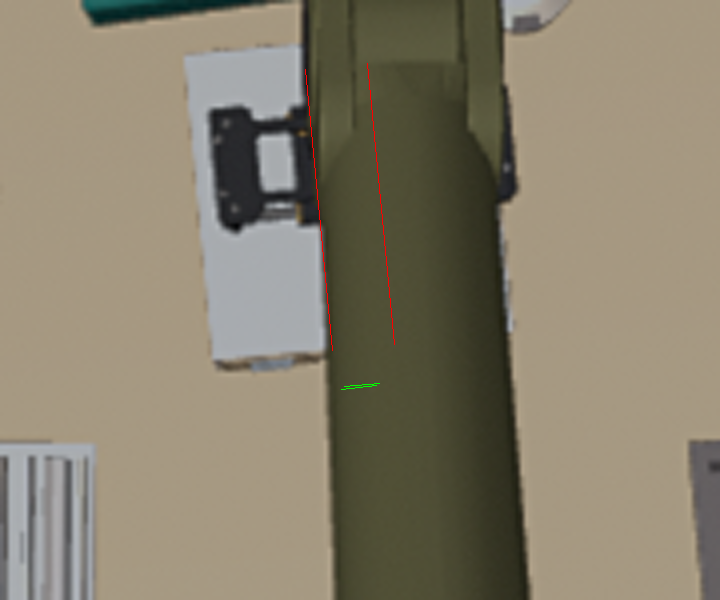

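Request:
{"fn": "drive_tool", "kwargs": {
  "increments": "0 0 -4 0 255;0 0 -4 0 255;0 -10 0 0 255;0 -20 0 0 255;0 -20 0 0 255;0 -25 0 0 255;0 -25 0 0 255;0 -25 0 0 255;0 -18 0 0 255;0 -7 0 0 255;-10 0 2 0 255;-24 0 4 0 255;-28 0 5 0 255;-28 0 5 0 255;-28 0 5 0 255;-28 0 5 0 255;-28 0 5 0 255;-18 0 4 0 255;-8 0 2 0 255;0 0 0 0 255"
}}

```text
time: 25.8
position: [0.6518, -0.2045, 0.2475]
tool_rot: [-1.157, -1.286, 1.285]
ft_force: [-0.2, -0.1, -1.2]
grip_width: 0.228
```

Request:
{"fn": "drive_tool", "kwargs": {
  "increments": "0 0 0 5 255;0 0 0 10 255;0 0 0 10 255;0 0 0 10 255;0 0 0 10 255;0 0 0 10 255;0 0 0 10 255;0 0 0 10 255;0 0 0 10 255;0 0 0 10 255;0 0 0 10 255;0 0 0 10 255;0 0 0 10 255;0 0 0 10 255;0 0 0 10 255;0 0 0 10 255;0 0 0 10 255;0 0 0 10 255;0 0 0 6 255;0 0 0 0 255"
}}

```text
time: 28.3
position: [0.6526, -0.2024, 0.2477]
tool_rot: [-1.25, 1.142, -1.141]
ft_force: [-0.1, 0.2, -1.8]
grip_width: 0.228
```

Run:
```python
from h import *
to((450.7,-303.7,245),-85)
d=snap("wrist","pics/w16.png")
d=get_image("top");hsv=cv2.cvtColor(d["img"],cv2.COLOR_RGB2HSV)
m=(hsv[:,:,1]<60)&(hsv[:,:,2]<125);k=np.zeros(m.shape,bool);k[185:245,260:340]=1
for r,c in rect(d,m&k,.07): print(c,np.round(r[0],1),np.round(r[1],1),round(r[2],1))
crop(d,200,100,440,280,3.3,"pics/t16.png")
```

```text
t 28.3 pos [ 652.6 -202.4  247.7] jaw -84.78 tool delta [  82.5    2.6 -210.3] turn 0.22 F [-0.1  0.2 -1.8] w 0.228 q [-0.17  0.42  0.62  1.29 -0.24  1.51 -1.06]
[309. 216.] [464.  -13.2] [107.   31.2] 2.3
```

View pics/w16.png

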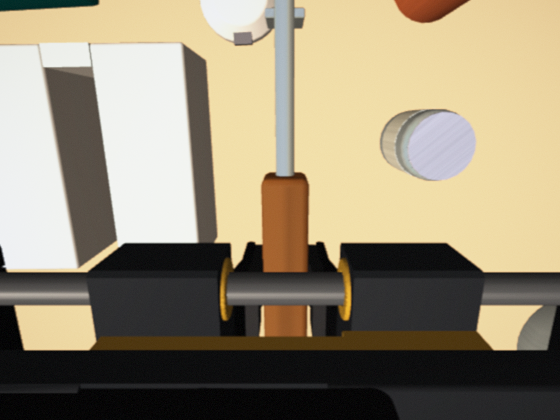

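View pics/t16.png

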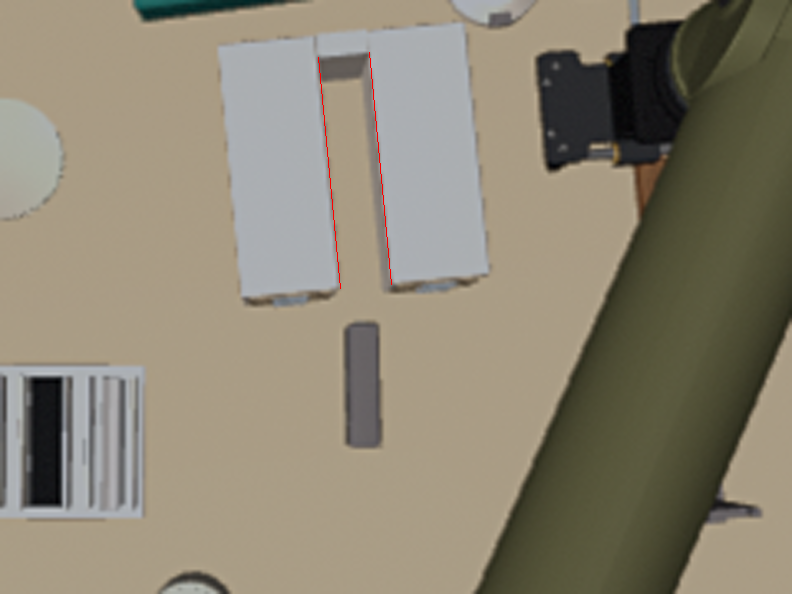

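Request:
{"fn": "drive_tool", "kwargs": {
  "increments": "5 0 -12 0.2 255;11 0 -28 0 255;11 0 -28 0 255;11 0 -28 0 255;11 0 -28 0 255;11 0 -28 0 255;11 0 -28 0 255;7 0 -18 0 255;4 0 -10 0 255;0 0 0 0 255;0 0 0 0 255"
}}

```text
time: 29.78
position: [0.4527, -0.3028, 0.2478]
tool_rot: [-1.248, 1.146, -1.146]
ft_force: [0.3, -0.3, -2.0]
grip_width: 0.224
```

Run:
```python
from h import *
to((450.7,-303.7,101.8),-85)
d=snap("wrist","pics/w17.png")
```

```text
t 29.77 pos [ 452.7 -302.8  247.8] jaw -85.1 tool delta [  0.8 146.   -2.1] turn -0.1 F [ 0.3 -0.3 -2. ] w 0.224 q [-0.13  0.07  0.71  1.65 -0.05  1.44 -0.9 ]
```

View pics/w17.png

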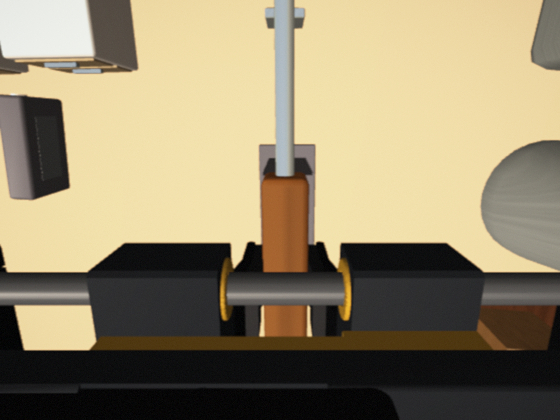

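Request:
{"fn": "drive_tool", "kwargs": {
  "increments": "0.8 8 -2.1 0 255;0 18 0 0 255;0 22 0 0 255;0 22 0 0 255;0 22 0 0 255;0 18 0 0 255;0 14 0 0 255;0 10 0 0 255;0 7 0 0 255;0 3 0 0 255;0 1.5 0 0 255;0 0 0 0 255;0 0 0 0 255"
}}

```text
time: 31.45
position: [0.4499, -0.3047, 0.1027]
tool_rot: [-1.247, 1.147, -1.148]
ft_force: [-0.5, 0.3, -1.2]
grip_width: 0.226
```

Run:
```python
from h import *
to((450.7,-303.7,101.8),-85)
d=snap("wrist","pics/w18.png")
```

```text
t 31.45 pos [ 449.9 -304.7  102.7] jaw -85.2 tool delta [-0.9  0.9  0.9] turn -0.2 F [-0.5  0.3 -1.2] w 0.226 q [-0.09  0.18  0.71  1.85 -0.13  1.16 -0.83]
```

View pics/w18.png

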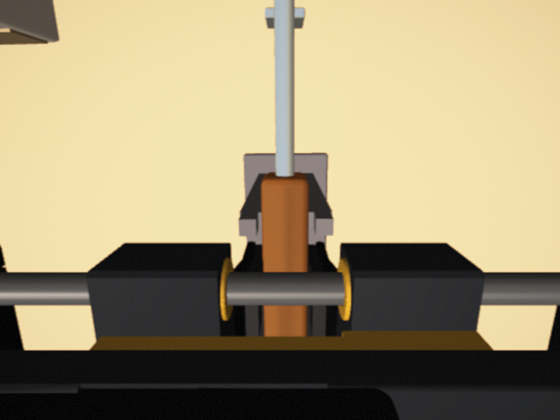

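Request:
{"fn": "drive_tool", "kwargs": {
  "increments": "0 0.7 0.8 0 255;0 0 0 0 255;0 0 0 0 0;0 0 0 0 0;0 0 0 0 0;0 0 0 0 0;0 0 0 0 0;0 0 0 0 0;0 0 0 0 0;0 0 0 0 0;0 -10 0 0 0;0 -20 0 0 0;0 -25 0 0 0;0 -25 0 0 0;0 -25 0 0 0;0 -10 0 0 0"
}}

```text
time: 33.5
position: [0.4511, -0.3051, 0.2187]
tool_rot: [-1.246, 1.145, -1.15]
ft_force: [0.8, -1.1, -0.7]
grip_width: 1.002
```

Run:
```python
from h import *
d=snap("wrist","pics/w19.png")
t=get_image("top");hsv=cv2.cvtColor(t["img"],cv2.COLOR_RGB2HSV)
m=(hsv[:,:,1]<60)&(hsv[:,:,2]<125);k=np.zeros(m.shape,bool);k[185:245,260:340]=1
for r,c in rect(t,m&k,.07): print(c,np.round(r[0],1),np.round(r[1],1),round(r[2],1))
to((465,-13.5,190),92)
```

```text
[309. 216.] [465.5 -14. ] [109.3  31.6] 0.4
t 33.6 pos [ 451.  -304.9  217.8] jaw -85.2 tool delta [-289.3   27.6   38.3] turn -177.2 F [ 0.2 -1.1  0.2] w 0.999 q [-0.13  0.08  0.72  1.7  -0.06  1.38 -0.89]
```

View pics/w19.png

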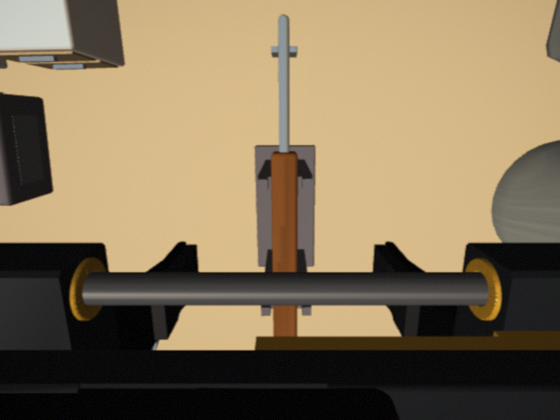

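Request:
{"fn": "drive_tool", "kwargs": {
  "increments": "-15 0 2 0 0;-35 0 5 0 0;-40 0 5 0 0;-40 0 5 0 0;-40 0 5 0 0;-40 0 5 0 0;-40 0 5 0 0;-25 0 4 0 0;-14 0 2 0 0;0 0 0 3.3 0;0 0 0 0 0"
}}

```text
time: 34.98
position: [0.4638, -0.014, 0.2161]
tool_rot: [-1.222, 1.191, -1.19]
ft_force: [0.1, -0.7, 0.3]
grip_width: 1.003
```

Run:
```python
from h import *
d=snap("wrist","pics/w20.png")
to((465,-14,120),-88.5)
p,M,psi,s=pose()
print([proj(d,np.array([x,y,70])/1000).round(0) for x,y in((520,-28),(520,0),(410,-28),(410,0))])
```

```text
t 35.02 pos [463.8 -14.1 216.2] jaw -88.51 tool delta [-0.1 96.2  1.3] turn -0.01 F [ 0.5  0.7 -0.1] w 1.005 q [-0.43 -0.11  0.37  1.86  0.04  1.38 -1.61]
[array([302., 133.]), array([273., 132.]), array([298., 242.]), array([271., 242.])]
```

View pics/w20.png

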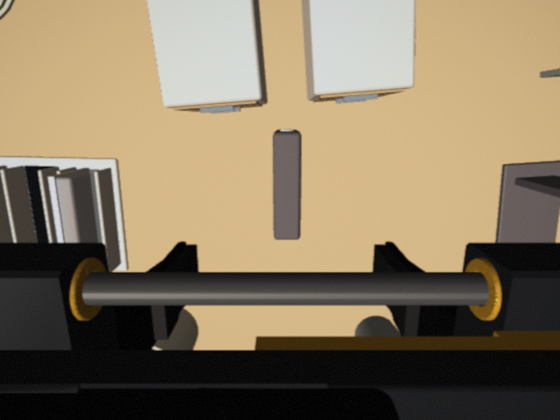

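Request:
{"fn": "drive_tool", "kwargs": {
  "increments": "0 15 3 0 0;0 25 0 0 0;0 30 0 0 0;0 30 0 0 0;0 30 0 0 0;0 25 0 0 0;0 20 0 0 0;0 12 0 0 0;0 8 0 0 0;0 2 0 0 0;0 0 0 0 0"
}}

```text
time: 36.4
position: [0.4676, -0.0133, 0.0201]
tool_rot: [-1.221, 1.189, -1.19]
ft_force: [-0.9, -0.1, 0.5]
grip_width: 1.005
```

Run:
```python
from h import *
to((466.5,-14,19),-88.5)
snap("wrist","pics/w21.png")
d=get_image("scene");c=d["img"][90:300,150:400,::-1];cv2.imwrite("pics/s21.png",cv2.resize(c,None,fx=3,fy=2.8,interpolation=cv2.INTER_CUBIC))
```

```text
t 36.4 pos [467.6 -13.3  20.1] jaw -88.5 tool delta [ 0.7  1.1 -1.1] turn -0.0 F [-0.9 -0.1  0.5] w 1.005 q [-0.41  0.09  0.4   2.09 -0.04  0.96 -1.53]
```

View pics/w21.png

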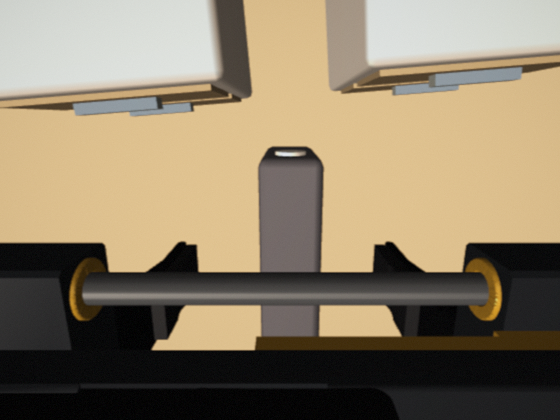

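View pics/s21.png

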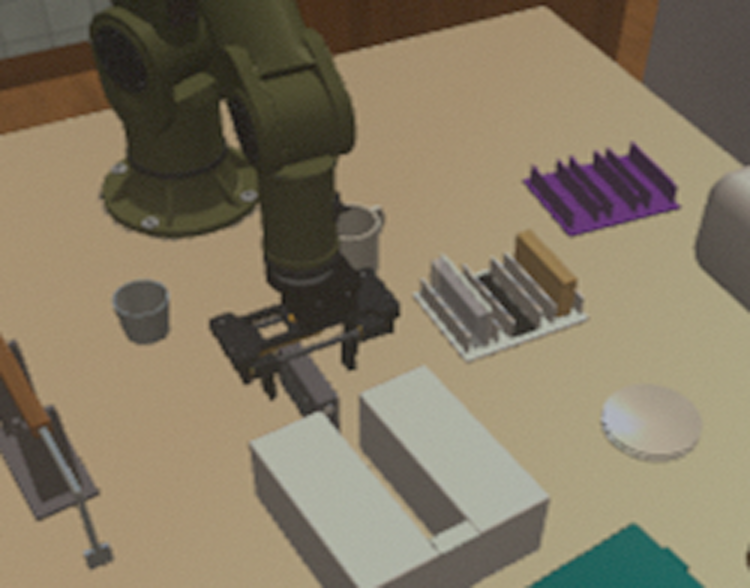

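Request:
{"fn": "drive_tool", "kwargs": {
  "increments": "1 1 0 0 255;0 0 0 0 255;0 0 0 0 255;0 0 0 0 255;0 0 0 0 255;0 0 0 0 255;0 0 0 0 255;0 0 0 0 255;0 0 0 0 255;0 0 0 0 255",
  "squeeze": 40
}}

```text
time: 37.75
position: [0.4671, -0.0144, 0.0186]
tool_rot: [-1.221, 1.19, -1.19]
ft_force: [1.1, -0.3, -0.5]
grip_width: 0.321
```

Request:
{"fn": "drive_tool", "kwargs": {
  "increments": "0 -5 0 0 255;0 -12 0 0 255;0 -20 0 0 255;0 -20 0 0 255;0 -20 0 0 255;0 -20 0 0 255;0 -20 0 0 255;0 -10 0 0 255;0 0 0 0 255"
}}

```text
time: 38.88
position: [0.4676, -0.0142, 0.1464]
tool_rot: [-1.22, 1.189, -1.19]
ft_force: [0.3, 0.3, -2.6]
grip_width: 0.316
```

Run:
```python
from h import *
to((*K[0],146),K[1]-90)
snap("wrist","pics/w22.png")
d=get_image("scene");c=d["img"][90:300,150:400,::-1];cv2.imwrite("pics/s22.png",cv2.resize(c,None,fx=3,fy=2.8,interpolation=cv2.INTER_CUBIC))
```

```text
t 38.88 pos [467.6 -14.2 146.4] jaw -88.5 tool delta [-284.6    0.5  -48.6] turn 0.95 F [ 0.3  0.3 -2.6] w 0.316 q [-0.42 -0.06  0.39  1.96  0.02  1.23 -1.59]
```

View pics/w22.png

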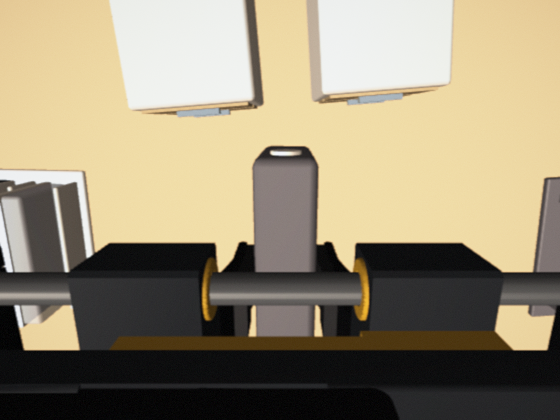

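View pics/s22.png

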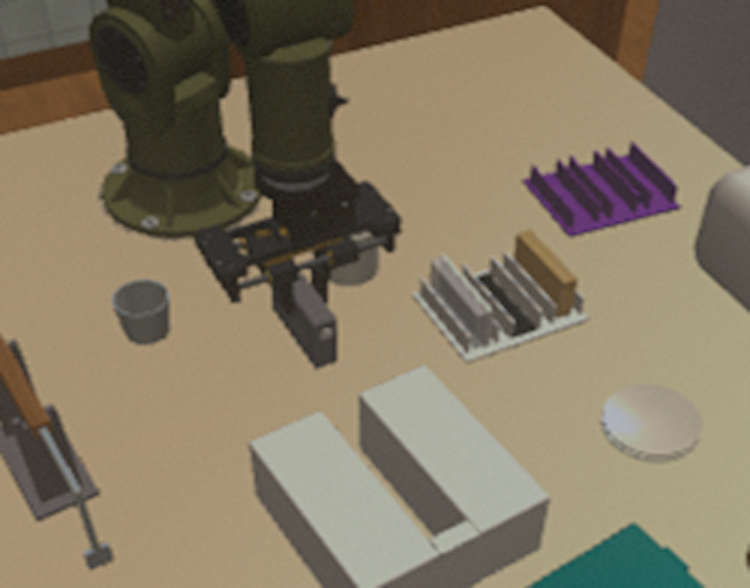

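Request:
{"fn": "drive_tool", "kwargs": {
  "increments": "-12 0 -2 0 255;-30 0 -5 0 255;-35 0 -6 0 255;-35 0 -6 0 255;-35 0 -6 0 255;-35 0 -6 0 255;-35 0 -6 0 255;-30 0 -5 0 255;-20 0 -4 0 255;-12 0 -2 0 255;-5 0 -1 1 255;0 0 0 0 255;0 0 0 0 255"
}}

```text
time: 40.6
position: [0.411, 0.2675, 0.1456]
tool_rot: [-1.213, 1.204, -1.204]
ft_force: [-0.5, -0.1, -2.4]
grip_width: 0.315
```

Run:
```python
from h import *
to((*K[0],26.6),K[1]-90)
d=get_image("wrist")
c=d["img"][:,:,::-1].copy()
def L(pts,col):
    cv2.polylines(c,[np.array([proj(d,fr(*K,p)/1000) for p in pts]).round().astype(int)],True,col,1)
L([(-70,-88,6),(70,-88,6),(70,88,6),(-70,88,6)],(0,0,255))
for y in(-18,18,42,-42): L([(-60,y,38),(60,y,38)],(0,200,0))
cv2.imwrite("pics/w23.png",c)
d=get_image("scene");cc=d["img"][90:300,150:400,::-1];cv2.imwrite("pics/s23.png",cv2.resize(cc,None,fx=3,fy=2.8,interpolation=cv2.INTER_CUBIC))
```

```text
t 40.6 pos [411.  267.5 145.6] jaw -89.58 tool delta [ -1.6 119.    0.5] turn -0.13 F [-0.5 -0.1 -2.4] w 0.315 q [-0.7   0.01  0.07  1.9  -0.    1.23 -2.19]
```

View pics/w23.png

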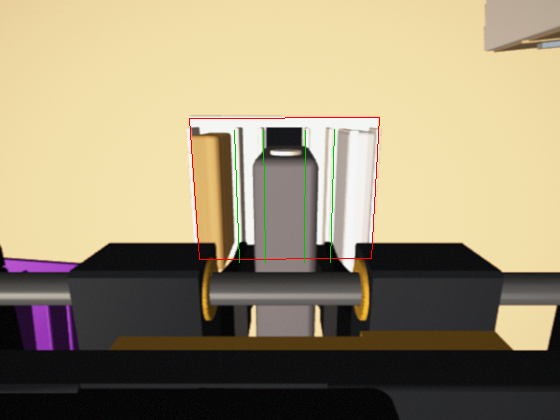

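View pics/s23.png

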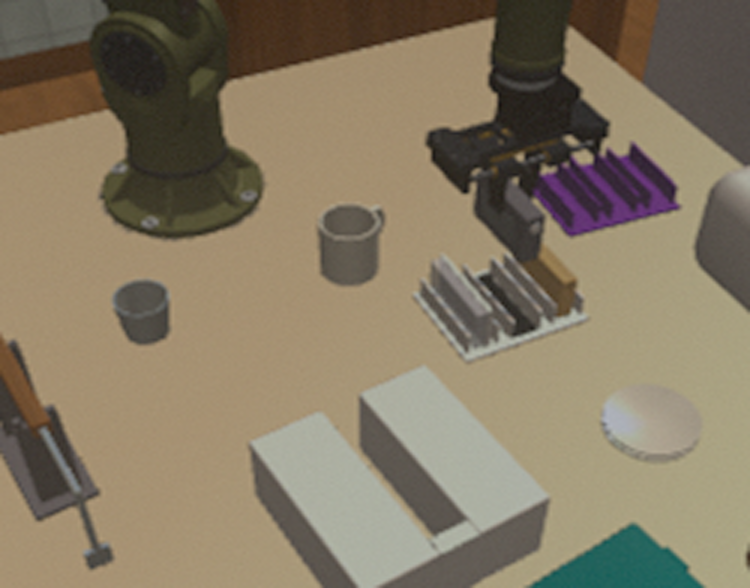

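Request:
{"fn": "drive_tool", "kwargs": {
  "increments": "-1 8 0.5 0 255;0 15 0 0 255;0 15 0 0 255;0 15 0 0 255;0 10 0 0 255;0 5 0 0 255;0 0 0 0 255"
}}

```text
time: 41.58
position: [0.4111, 0.2693, 0.0774]
tool_rot: [-1.214, 1.203, -1.203]
ft_force: [0.4, -0.6, -2.1]
grip_width: 0.318
```

Run:
```python
from h import *
to((*K[0],26.6),K[1]-90)
d=get_image("wrist")
cv2.imwrite("pics/w24.png",cv2.resize(d["img"][80:280,160:410,::-1],None,fx=3.2,fy=3))
```

```text
t 41.58 pos [411.1 269.3  77.4] jaw -89.5 tool delta [ 0.3 50.8  0.4] turn -0.05 F [ 0.4 -0.6 -2.1] w 0.318 q [-0.7   0.07  0.07  1.98 -0.01  1.09 -2.19]
```

View pics/w24.png

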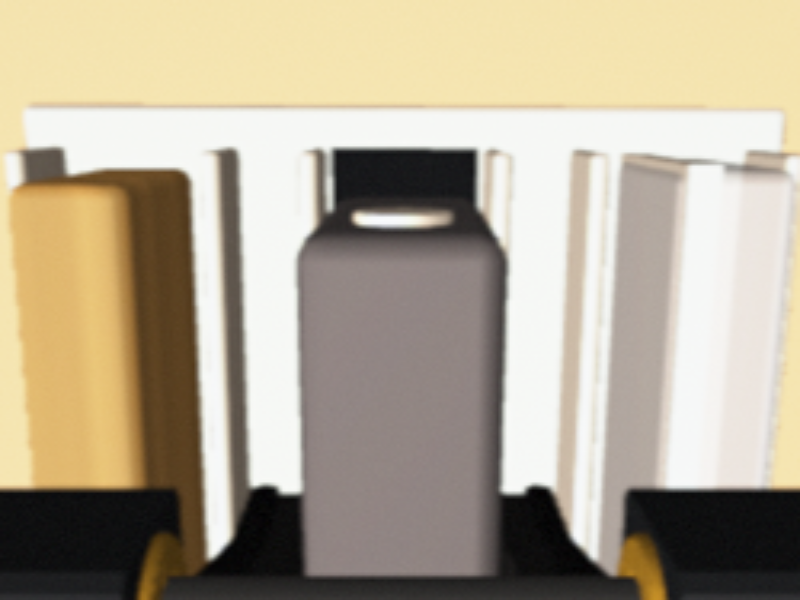

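Request:
{"fn": "drive_tool", "kwargs": {
  "increments": "0.7 10 0 0 255;0 10 0 0 255;0 10 0 0 255;0 8 0 0 255;0 6 0 0 255;0 4 0 0 255;0 2 0 0 255;0 0 0 0 255"
}}

```text
time: 42.62
position: [0.4113, 0.2687, 0.0277]
tool_rot: [-1.213, 1.203, -1.203]
ft_force: [0.2, 0.1, -2.4]
grip_width: 0.316
```

Run:
```python
from h import *
to((*K[0],26.6),K[1]-90)
d=get_image("wrist")
cv2.imwrite("pics/w25.png",cv2.resize(d["img"][80:280,160:410,::-1],None,fx=3.2,fy=3))
d=get_image("scene");cc=d["img"][110:230,270:400,::-1];cv2.imwrite("pics/s25.png",cv2.resize(cc,None,fx=5,fy=5,interpolation=cv2.INTER_CUBIC))
```

```text
t 42.62 pos [411.3 268.7  27.7] jaw -89.5 tool delta [-0.3  1.1  0.2] turn -0.05 F [ 0.2  0.1 -2.4] w 0.316 q [-0.7   0.13  0.07  2.02 -0.01  0.98 -2.19]
```

View pics/w25.png

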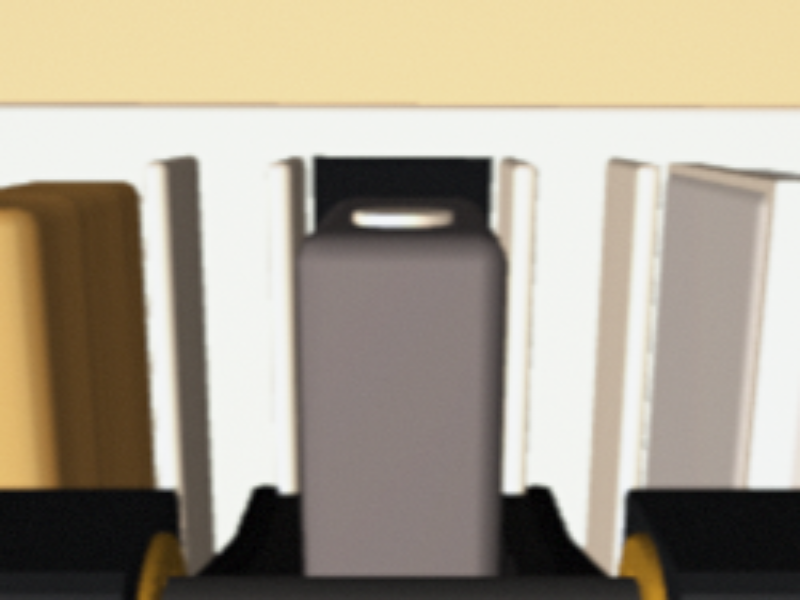

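View pics/s25.png

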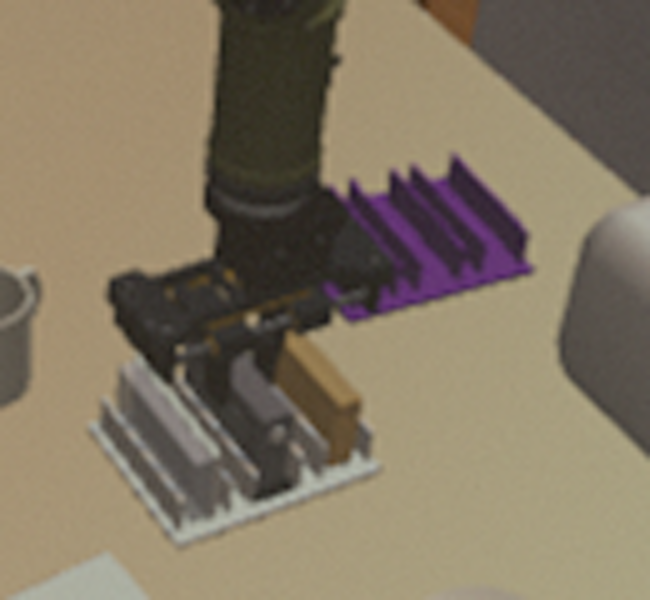

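Request:
{"fn": "drive_tool", "kwargs": {
  "increments": "0 0.7 0 0 255;0 0.5 0 0 255;0 0 0 0 255;0 0 0 0 255"
}}

```text
time: 43.22
position: [0.4113, 0.2687, 0.0266]
tool_rot: [-1.213, 1.203, -1.203]
ft_force: [-0.5, 0.0, 0.0]
grip_width: 0.318
```

Request:
{"fn": "drive_tool", "kwargs": {
  "increments": "0 0 0 0 145;0 0 0 0 145;0 0 0 0 145;0 0 0 0 145;0 0 0 0 145"
}}

```text
time: 43.85
position: [0.4112, 0.2686, 0.0265]
tool_rot: [-1.213, 1.203, -1.203]
ft_force: [-1.2, -0.0, 0.1]
grip_width: 0.43
```

Run:
```python
from h import *
to((*K[0],26.6),K[1]-90)
d=get_image("wrist")
cv2.imwrite("pics/w26.png",cv2.resize(d["img"][80:280,160:410,::-1],None,fx=3.2,fy=3))
```

```text
t 43.85 pos [411.2 268.6  26.5] jaw -89.5 tool delta [-0.4 -0.1  0.3] turn -0.05 F [-1.2 -0.   0.1] w 0.43 q [-0.7   0.14  0.07  2.03 -0.01  0.98 -2.19]
```

View pics/w26.png

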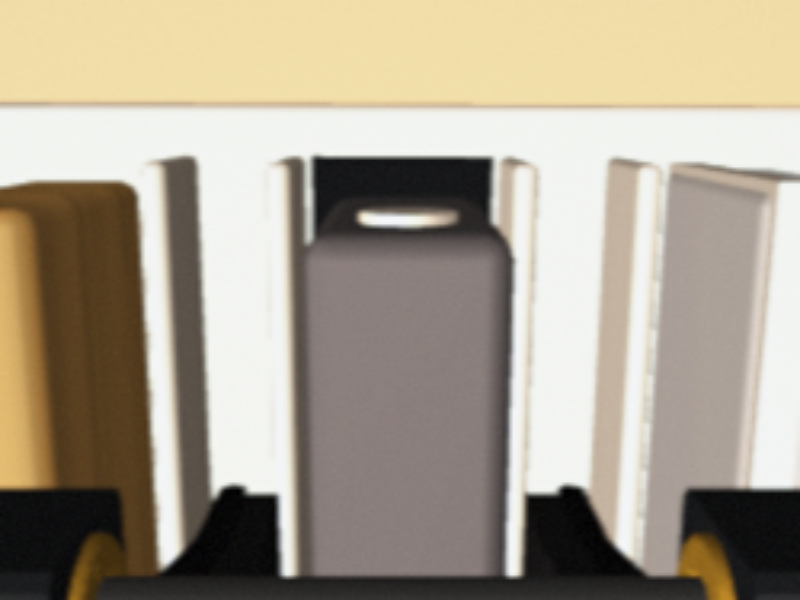

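Request:
{"fn": "drive_tool", "kwargs": {
  "increments": "0 -4 0 0 145;0 -8 0 0 145;0 -12 0 0 145;0 -15 0 0 145;0 -20 0 0 145;0 -25 0 0 145;0 -30 0 0 145;0 -30 0 0 145;0 -15 0 0 145;0 0 0 0 145"
}}

```text
time: 45.15
position: [0.4118, 0.269, 0.1867]
tool_rot: [-1.211, 1.202, -1.203]
ft_force: [-0.5, 0.1, -0.0]
grip_width: 0.43
```

Run:
```python
from h import *
to((*K[0],26.6),K[1]-90)
d=get_image("wrist");cv2.imwrite("pics/w27.png",d["img"][:,:,::-1])
d=get_image("scene");cc=d["img"][90:330,120:420,::-1];cv2.imwrite("pics/s27.png",cv2.resize(cc,None,fx=2.6,fy=2.5,interpolation=cv2.INTER_CUBIC))
```

```text
t 45.15 pos [411.8 269.  186.7] jaw -89.5 tool delta [  0.3 160.1  -0.6] turn -0.05 F [-0.5  0.1 -0. ] w 0.43 q [-0.7  -0.02  0.07  1.84  0.    1.31 -2.2 ]
```

View pics/w27.png

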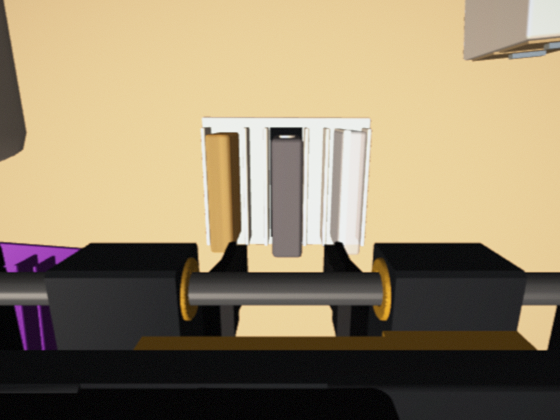

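View pics/s27.png

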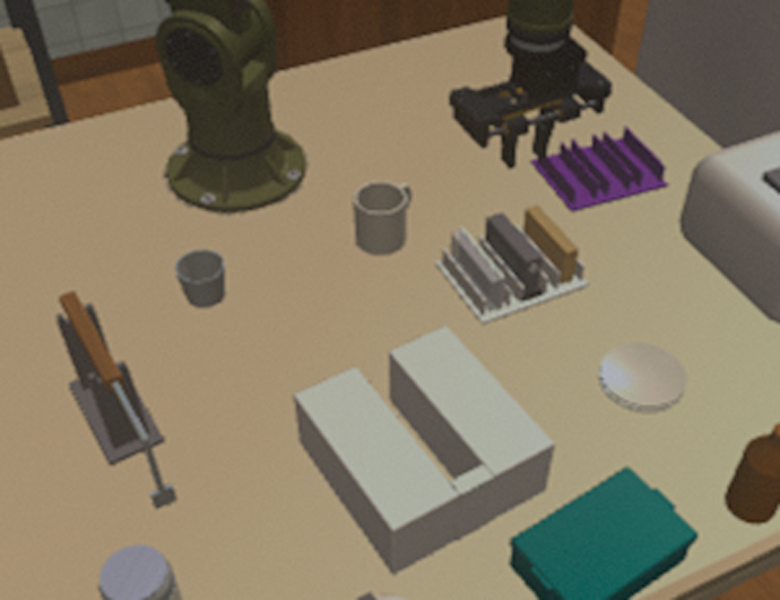

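Run:
```python
from h import *
d=get_image("wrist")
for r in (138,197,255): print([onz(d,u,r,.078).round(4)[:2] for u in (272,302)])
t=get_image("top");hsv=cv2.cvtColor(t["img"],cv2.COLOR_RGB2HSV);Hh,S,V=[hsv[:,:,i].astype(int) for i in range(3)]
k=np.zeros(S.shape,bool);k[200:270,400:435]=1
for r,c in rect(t,(S>110)&(V>60)&(Hh<20)&k,.156): print("handle",np.round(r[0],1),np.round(r[1],1),round(r[2],2))
crop(t,150,110,450,280,2.6,"pics/t28.png")
s=get_image("scene");a=cv2.imread("pics/scene0.png")[:,:,::-1].astype(int)
df=np.abs(s["img"].astype(int)-a).max(2); cv2.imwrite("pics/diff.png",np.clip(df*3,0,255).astype(np.uint8))
```

```text
[array([0.4641, 0.2805]), array([0.4643, 0.2551])]
[array([0.4131, 0.2806]), array([0.4133, 0.2541])]
[array([0.3584, 0.2807]), array([0.3586, 0.2531])]
handle [ 415.6 -304. ] [155.8  23.7] 4.98
```

View pics/t28.png

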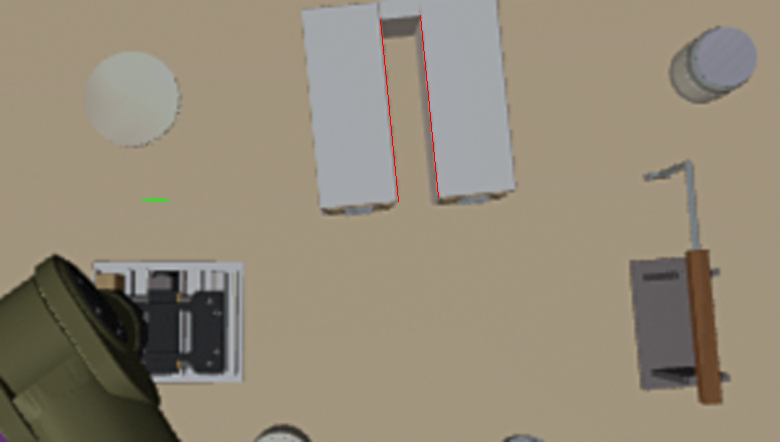

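View pics/diff.png

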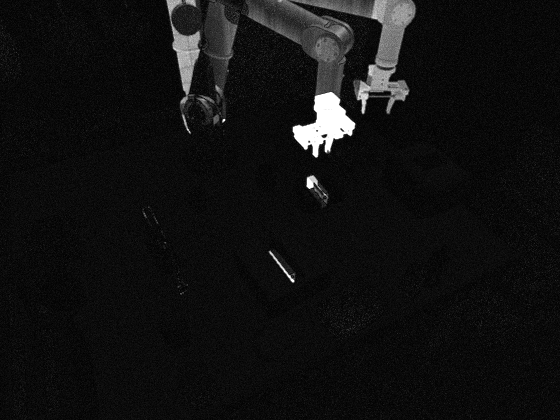

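```bash
python3 -c "
from bench import workorder
print(workorder.close_job())"
```

```text
the job is handed in; nothing more can be done
None
```

The job is done and handed in at about 45 s of the allowed 67 s. I drew the freezer pack out of the gap with the rod, laid the rod back on its rest, then stood the pack in the rack's free middle slot.

- **Pulling the pack:** I turned the rod half round and lowered its paddle behind the pack. I pulled until the paddle was 25 mm in front of the gap's mouth. The gripper touched the pack only after the rod was back on its rest.
- **Pack:** The last wrist view puts the pack's top centre at (411, 267) mm and the slot's centre at about (411, 269) mm. The pack stands upright, and I felt it touch the slot floor before letting go.
- **Rod:** It is back between the forks, with its handle within about 1 mm and 0.3° of where it started.
- **Other things:** Comparing the first and last scene views shows change only at the arm, the pack's old and new places, and faint traces along the rod. The other things in the rack, the saucers and the can show no shift.
- **What disagreed:** The real fingertips are about 30 mm short of the stated tool point. My first grip on the rod therefore closed on air above the handle without moving it. I went 24 mm lower and used the corrected height from then on.
- **Forces:** The wrist force read at most about 3 N at the end of each move.

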